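# Seat the humidity sensor board in the bench controller

### The arm

A 7-joint arm with a two-finger parallel gripper is mounted at the origin on the work surface. World frame = base frame: x ahead of the robot, y to its left, z up, the work surface at z = 0. Lengths are in mm, angles in rad, forces in N, time in s.
With the tool pointing down it reaches from about 400 to 900 mm from the base axis. Payload 5.6 kg.
Tool frame: the origin (TCP) lies at the very end of the fingers, on their centre line; the grasp point (between the pads) lies 19 mm behind it; z points along the fingers, y is the direction in which the jaws open and shut (so a half turn about z gives the same grasp; the last joint's range is limited). The gripper opens to 92 mm and grips with 3 to 60 N. Pads are 20 mm wide; open, the fingers measure 128 mm over their backs; the gripper's body (75 mm by 189 mm) begins 69 mm behind the grasp point.
Start: joints at [-1.279, 0.468, -0.012, 1.603, 0.006, 1.071, -0.056], TCP at [213.62, 613.903, 186.392] pointing down, gripper open.
Joint ranges: [-2.53, 2.53], [-0.31, 2.02], [-1.57, 1.55], [0.28, 2.44], [-1.29, 4.43], [0.15, 1.84], [-2.92, 2.92]. Speed limits (rad/s): [2.57, 2.57, 3.14, 3.14, 3.14, 3.14, 3.14].

### API

Orientations are given as a 3x3 rotation matrix whose columns are the frame's x, y, z axes.
In Python, from bench import sensors, imaging, sign_off gives the robot as it stands.
- The arm moves only by the tool arm_command, never from a script. Its argument "motion" is a list of rows, each a list of 3 entries, a list of its own where there are three numbers: the shift along the world's x, y, z in cm, then the turn, a rotation vector about the world's x, y, z in degrees, then the finger opening in cm, from 0 to 9.19. A call has 1 to 20 rows; each row shifts and turns the commanded pose from where the row before left it; what a row does not reach is not made up. A row lasts 1/10 s, in which the tool goes at most 50 mm and 8.59 degrees, less where a joint would pass 70% of its speed; a pose out of reach is approached as far as the arm can. A call is refused whole if a number of a shift passes 5 or a number of a turn 8.59, either way. A call with a gripper value outside its range is refused whole. The fingers move at their own pace and stop on an object; "force" is the grip in N (left out, the last holds). Time passes only in rows, so rows that do not move let the fingers close. It gives the time, the measured TCP pose, the force and the opening at its end, in the units of the state.
- sensors.get_obs(): the state, without advancing time (a new reading comes with each control period).
- imaging.capture(name): name is "scene" or "top" or "wrist"; returns a dict with "color" (420x560x3 uint8, blue, green, red), "intrinsics" (3x3 intrinsics, pixels), "dist" ([k1, k2, p1, p2, k3] as OpenCV has them; the pictures are not rectified), "R" (3x3) and "t" (3): a world point X has camera coordinates R X + t; the wrist camera has in their place "mount" (4x4, takes a point from camera to tool coordinates, whose origin is the TCP and whose axes are the flange's). Camera axes: x right, y down, z forward; pixel columns grow to the right and rows downward; lengths in mm; the calibration is good to about 2 mm. A picture is of the moment at which its call begins: read the wrist's pose just before it. There is no depth.
- sign_off(): hands the job in, once; it reports no verdict.
Trained networks look in a picture, given as the dict that the camera call returned (one of the last four; its "shot" number tells which), for a name from the list of things; names that differ only in an ending like _2 or _b are one class to them, and where a whole thing is asked for, a point or a joint stands for the part that bears it (a point fixed in the world has none). Each returns a list of dicts, best first, with "score" (0 to 1); they miss things now and then, are a little off and sometimes report something else, mostly with a low value. They report only what shows in the picture. A call takes as long as a camera call. They do not tell look-alikes from the thing itself.
- imaging.boxes_of(picture, thing): "box" ([left, top, right, bottom] in pixels, round what is visible of it).
- imaging.outline_of(picture, thing): "pixels" (420x560 bool, what is visible of it) and "box" ([left, top, right, bottom] in pixels, round what is visible of it).
- imaging.place_of(picture, thing): "location" ([column, row] in pixels: a listed point, or the origin of a listed thing).
The state is a dict: "clock": time; "joints": joint angles; "qvel": joint speeds; "effort": joint torques, N m; "ee_pos": TCP position; "tool_rot": TCP orientation; "force": force on the tool from outside, world axes, zero at the start; "moment": the same for the moment, N m; "opening": opening from 0.0 (shut) to 1.0 (fully open).
Only numpy, scipy, OpenCV 4.12 (cv2) and the standard library are available. Lean on these libraries where they do the work, as an engineer would, in place of code of your own. Each camera call takes 0.05 s, during which the arm holds its last target.

### The job

Take the sensor board out of its slotted wooden block and, feeling for the slots, lower it gently down the two card guides of the bench controller until it rests on the sprung contacts, with both levers still open. Let go of it, then swing both levers up until they stop, so that they press the board fully home. Do not ram the board or crush the lever ends, and do not knock over or shove aside the glue bottle and the jar.

Things in the scene. Friction and masses are not known exactly. Their poses are not given: they have to be found in the camera images.
- board: Loose sensor board, about 150 g: a dark-green upright plate 4 mm thick (its x), 110 mm wide (its y), 70 mm high (its z), with an aluminium grip tab centred on its upper edge. Components on its -x face, at most 10 mm proud, 30 to 55 mm above the lower edge, within 40 mm of the middle, touch nothing. Origin: middle of the lower edge; z up.
- board_grip (a point): Centre of the board's aluminium grip tab: 10 mm thick (board x), 34 mm wide (board y), 28 mm high; 82 mm above the board's lower edge. Grasp here from above across the 10 mm thickness. Axes as the board's.
- stand: Fixed light wooden block 70 (x) x 140 (y) x 36 mm high, in whose slot the board stands at the start: slot along y, 6 mm wide, 114 mm long, 26 mm deep, floor 10 mm above the table. Origin: centre of the underside, on the table.
- frame: Fixed bench controller, an open card frame on a grey base 100 (x) x 200 (y) x 18 mm high; two steel cheeks at each end carry the levers (y = +-69 to 88 mm, x = +-15 to 19 mm, up to z = 106 mm). The board goes in from above between the guides, its y along the frame's y. Its lower edge first rests at z = 30 mm and is fully home at z = 25 mm. Origin: centre of the underside, on the table; left end +y.
- lever_left (a joint): Swing (rad) of the lever at the frame's +y end: 0 = upright = closed (end stop, board pressed home), grows as the handle leans outward to +y, 0.95 = fully open; starts 0.8 to 0.92. Stiff: 0.26 N m friction plus up to 0.18 N m from the contacts; stays put. Its nose clears the board's way beyond 0.75, meets its upper edge at about 0.2 and presses it down from there to 0. Axis: frame x.
- lever_right (a joint): The same lever mirrored at the frame's -y end: 0 = upright = closed, grows as the handle leans outward to -y.
- lever_left_knob (a point): Centre of the black plastic cross-bar at the end of the left lever's handle, a cylinder 14 mm in diameter and 26 mm long along x, 70 mm from the hinge; moves with the lever. Easily pinched by its two ends from above and led along its arc; grip it with less than 45 N. The handle below it is 8 mm thick (y) and 10 mm wide (x). Axes turn with the lever.
- lever_right_knob (a point): Centre of the same cross-bar of the right lever.
- lever_left_hinge (a point): Point on the left lever's hinge axis, 78.5 mm to +y from the frame's middle and 99 mm above its underside. Axes as the frame's.
- lever_right_hinge (a point): Point on the right lever's hinge axis, 78.5 mm to -y from the frame's middle and 99 mm above its underside. Axes as the frame's.
- glue: Bystander: standing glue bottle, 54 mm in diameter, 130 mm high, behind the stand (its far side). Origin: centre of the underside.
- jar: Bystander: low jar, 64 mm in diameter, 75 mm high, at the back. Origin: centre of the underside.
- contact_left (a joint): Travel (m, 0 to 0.007, grows as pressed down) of the brass sprung contact 33 mm to +y of the frame's middle. Free, its top is 30 mm above the frame's underside: there the board's lower edge meets it and rests when let go. It pushes back with 2 N at first and 1 N more per mm, and bottoms at 7 mm; fully home is 5 mm.
- contact_right (a joint): The same sprung contact 33 mm to -y of the frame's middle.
- guides_nominal (a point): Nominal middle between the guides, at their top, 80 mm above the frame's underside; axes as the frame's. The two grey guide blocks truly sit up to 11 mm to either side of here along x (an unmeasured shift: feel or see it). Their slots, facing along y, are 6 mm wide in x, chamfered to 8 mm at the top; slot floors 114 mm apart in y; blocks 50 mm deep in x with flat tops at z = 80 mm.
There are look-alikes about, which are no part of the job. Of the things like the board, leave any that is pink; of the rest the larger one is meant. There is more than one size of the frame; the job needs the smaller.

How it is judged:
By the outcome, as a careful person would: the job done as asked, in the order asked, and still so for the second after the job is handed in, with the robot touching nothing.
It also fails if it takes over 72 s, if anything falls off the work surface, if the arm or the gripper's body presses on something with over 40 N, if the wrist force passes 120 N, or if a joint passes its speed limit or range.

## Working session

There is one attempt and no reset: what is moved stays moved. The work goes in short steps, Python scripts to look and compute and a tool call to move; the robot and the scene stay as the last step left them, time stands still between calls to the robot, and variables do not carry over. Pictures are saved under pics/ and viewed, and the job is handed in when it is done.

Besides the shell and the picture viewer there is one more tool, called after ">>>" by a JSON object that holds its "fn" and its "kwargs", one argument or row to a line. arm_command: Moves the arm, as the interface text tells. Its arguments: {"type":"object","properties":{"motion":{"type":"array","items":{"type":"array"}},"force":{"type":"number"}},"required":["motion"]}

```bash
ls; mkdir -p pics; cat > h.py <<'E'
import numpy as np,cv2,pickle
from bench import sensors,imaging
def save(n,p): cv2.imwrite(f'pics/{n}.png',p['color'])
E
python3 - <<'E'
from h import *
o=sensors.get_obs(); print({k:np.round(v,3).tolist() for k,v in o.items()})
for c in('scene','top','wrist'):
    p=imaging.capture(c); save(c+'0',p); pickle.dump(p,open(c+'0.pkl','wb'))
    print(c,{k:np.round(v,3).tolist() for k,v in p.items() if k!='color'})
    for t in('board','board_grip','stand','frame','lever_left_knob','glue','jar'):
        b=imaging.boxes_of(p,t) if t in('board','frame','stand','glue','jar') else imaging.place_of(p,t)
        print(t,[(round(float(x['score']),2),np.round(x.get('box',x.get('location')),1).tolist()) for x in b])
E
```

```text
pics
{'clock': 0.0, 'joints': [-1.279, 0.468, -0.012, 1.604, 0.006, 1.071, -0.056], 'qvel': [-0.001, -0.0, -0.001, -0.0, -0.0, 0.0, -0.001], 'effort': [-0.0, -52.056, -0.013, -24.375, -0.057, 0.017, 0.0], 'ee_pos': [213.451, 613.268, 185.423], 'tool_rot': [[-0.944, 0.329, -0.0], [0.329, 0.944, -0.002], [-0.0, -0.002, -1.0]], 'force': [-0.284, -0.246, -1.054], 'moment': [-0.029, 0.032, 0.003], 'opening': 0.996}
scene {'intrinsics': [[530.264, 0.0, 286.495], [0.0, 530.264, 210.463], [0.0, 0.0, 1.0]], 'dist': [0.058, 0.0, 0.0, 0.0, 0.0], 'R': [[-0.785, 0.62, -0.016], [0.344, 0.414, -0.843], [-0.516, -0.667, -0.538]], 't': [496.526, -26.603, 1534.819], 'shot': 1}
board [(0.78, [300.8, 264.0, 339.2, 294.5]), (0.67, [442.7, 253.8, 458.7, 304.9]), (0.64, [361.5, 283.6, 397.1, 331.6])]
board_grip [(0.74, [326.5, 272.6]), (0.66, [375.2, 291.5]), (0.61, [248.1, 195.7]), (0.53, [453.9, 262.8])]
stand [(0.8, [347.9, 292.3, 409.1, 357.8]), (0.75, [363.3, 284.0, 398.3, 330.2])]
frame [(0.72, [230.0, 172.5, 306.9, 271.0]), (0.65, [200.9, 97.0, 301.2, 205.0])]
lever_left_knob [(0.74, [294.6, 220.5])
[... 508 characters left out ...]
 (0.51, [174.0, 218.3]), (0.22, [279.6, 217.1])]
stand [(0.86, [157.7, 209.7, 204.1, 239.6])]
frame [(0.76, [354.2, 236.7, 468.3, 308.7]), (0.69, [257.9, 207.5, 352.6, 236.9])]
lever_left_knob [(0.75, [258.6, 215.3]), (0.63, [386.7, 274.5])]
glue [(0.55, [164.6, 181.7, 186.4, 203.6])]
jar [(0.87, [231.4, 148.7, 245.7, 173.6]), (0.61, [255.2, 206.2, 356.4, 239.6])]
wrist {'intrinsics': [[377.111, 0.0, 280.023], [0.0, 377.111, 213.018], [0.0, 0.0, 1.0]], 'dist': [0.014, 0.0, 0.0, 0.0, 0.0], 'mount': [[0.0, -0.96, -0.281, 78.834], [1.0, -0.0, 0.0, -1.013], [-0.0, -0.281, 0.96, -198.321], [0.0, 0.0, 0.0, 1.0]], 'shot': 3}
board []
board_grip []
stand []
frame []
lever_left_knob []
glue []
jar []
```

```bash
python3 - <<'E'
import cv2
for c in('scene','top'):
    i=cv2.imread(f'pics/{c}0.png')
    if c=='top': i=i[130:330,140:480]
    else: i=i[80:380,180:480]
    i=cv2.resize(i,(800,int(800*i.shape[0]/i.shape[1])) if c=='top' else (600,600),interpolation=cv2.INTER_CUBIC)
    cv2.imwrite(f'pics/{c}0z.png',i)
E
```

```text
(no output)
```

View pics/scene0z.png

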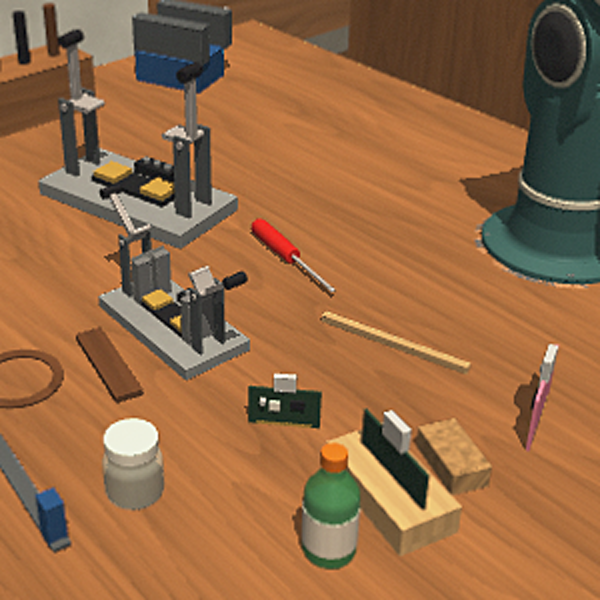

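View pics/top0z.png

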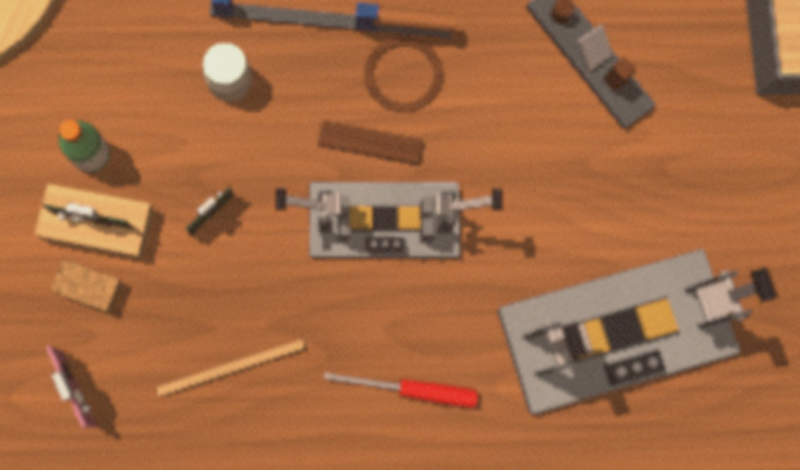

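View pics/top0.png

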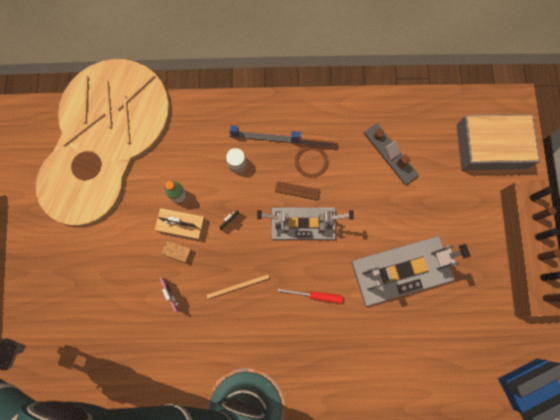

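Board candidates in the top view: the pink board at (170,294), a small green board at (230,219), and the larger green board in the block at (178,220). I choose the one in the block. For the frame there is a small one at (304,224) and a large one at (405,270); I choose the small one.

```bash
cat >> h.py <<'E'
def und(p,uv): return cv2.undistortPoints(np.array(uv,float).reshape(-1,1,2),p['intrinsics'],np.array(p['dist'],float)).reshape(-1,2)
def cam(p,o=None):
    if 'R' in p: return np.array(p['R']),np.array(p['t']).ravel()
    M=np.array(p['mount']);T=np.eye(4);T[:3,:3]=o['tool_rot'];T[:3,3]=o['ee_pos'];W=np.linalg.inv(T@M);return W[:3,:3],W[:3,3]
def plane(p,uv,z,o=None):
    R,t=cam(p,o);n=und(p,uv);d=np.c_[n,np.ones(len(n))]@R;c=-R.T@t
    return c+d*((z-c[2])/d[:,2])[:,None]
def proj(p,X,o=None):
    R,t=cam(p,o);return cv2.projectPoints(np.array(X,float).reshape(-1,1,3),cv2.Rodrigues(R)[0],t,p['intrinsics'],np.array(p['dist'],float))[0].reshape(-1,2)
E
python3 - <<'E'
from h import *
p=pickle.load(open('top0.pkl','rb'));s=pickle.load(open('scene0.pkl','rb'))
P=lambda uv,z:print(np.round(plane(p,uv,z),0).tolist())
P([[174,218.3]],118-26+0)      # grip: floor10+82=92
f=140/1;k=340/800
z=lambda x,y:[140+x*k,130+y*k]
print('frame base corners');P([z(311,183),z(460,183),z(460,257),z(311,257)],18)
print('stand');P([z(48,185),z(151,203),z(142,256),z(37,235)],36)
print('knobs');P([z(281,199),z(497,199)],150)
print('glue jar');P([z(72,130)],130);P([z(225,63)],75)
k=.5;w=lambda x,y:[180+x*k,80+y*k]
print('scene grip');print(np.round(plane(s,[w(396,430)],92),0))
print('frame');print(np.round(plane(s,[w(185,372),w(248,336),w(100,293)],18),0))
E
```

```text
[[559.0, 203.0, 92.0]]
frame base corners
[[602.0, -91.0, 18.0], [598.0, -291.0, 18.0], [498.0, -286.0, 18.0], [502.0, -89.0, 18.0]]
stand
[[602.0, 260.0, 36.0], [575.0, 122.0, 36.0], [504.0, 133.0, 36.0], [535.0, 272.0, 36.0]]
knobs
[[553.0, -55.0, 150.0], [548.0, -318.0, 150.0]]
glue jar
[[651.0, 208.0, 130.0]]
[[755.0, 20.0, 75.0]]
scene grip
[[555. 200.  92.]]
frame
[[ 609.  -84.   18.]
 [ 505.  -91.   18.]
 [ 595. -290.   18.]]
```

View pics/wrist0.png

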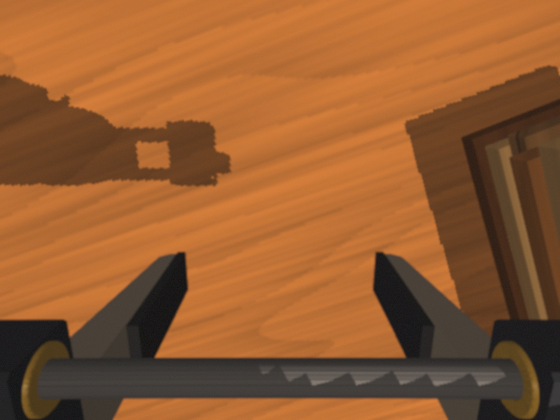

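>>> {"fn": "arm_command", "kwargs": {
  "motion": [
    [[0,0,3],[0,0,0],9.19],
    [[0,0,4],[0,0,0],9.19],
    [[2.9,-3.4,0],[0,0,-6.8],9.19],
    [[2.9,-3.4,0],[0,0,-6.8],9.19],
    [[2.9,-3.4,0],[0,0,-6.8],9.19],
    [[2.9,-3.4,0],[0,0,-6.8],9.19],
    [[2.9,-3.4,0],[0,0,-6.8],9.19],
    [[2.9,-3.4,0],[0,0,-6.8],9.19],
    [[2.9,-3.4,0],[0,0,-6.8],9.19],
    [[2.9,-3.4,0],[0,0,-6.8],9.19],
    [[2.9,-3.4,0],[0,0,-6.8],9.19],
    [[2.9,-3.4,0],[0,0,-6.8],9.19],
    [[2.9,-3.4,0],[0,0,-6.8],9.19],
    [[2.9,-3.4,0],[0,0,-6.8],9.19],
    [[0,0,0],[0,0,0],9.19],
    [[0,0,0],[0,0,0],9.19]
  ]
}}

```text
clock: 2.8
ee_pos: [561.9, 205.1, 256.3]
tool_rot: [[0.189, 0.982, -0.0], [0.982, -0.189, -0.0], [-0.0, -0.0, -1.0]]
force: [-0.2, 0.5, 1.0]
opening: 0.995
```

```bash
cat >> h.py <<'E'
def look(n):
    o=sensors.get_obs();p=imaging.capture('wrist');p['o']=o;save(n,p);pickle.dump(p,open(n+'.pkl','wb'));return p,o
def shows(o): print({k:np.round(o[k],3).tolist() for k in('clock','joints','ee_pos','tool_rot','force','moment','opening')})
E
python3 - <<'E'
from h import *
p,o=look('w1');shows(o)
for t in('board','stand','glue'):print(t,[(round(float(x['score']),2),np.round(x['box'],1).tolist()) for x in imaging.boxes_of(p,t)])
for t in('board_grip',):
    for x in imaging.place_of(p,t): print(t,x,plane(p,[x['location']],92,o))
E
```

```text
{'clock': 2.8, 'joints': [-0.761, 0.328, 0.455, 1.681, -0.154, 1.168, -0.457], 'ee_pos': [561.931, 205.055, 256.258], 'tool_rot': [[0.189, 0.982, -0.0], [0.982, -0.189, -0.0], [-0.0, -0.0, -1.0]], 'force': [-0.203, 0.521, 1.043], 'moment': [-0.096, 0.079, -0.07], 'opening': 0.995}
board [(0.9, [280.3, 272.0, 334.7, 324.1]), (0.74, [264.2, 139.4, 279.5, 238.0]), (0.74, [30.2, 165.9, 129.7, 235.6]), (0.21, [284.6, 396.9, 358.7, 420.0])]
stand [(0.82, [244.0, 116.0, 308.5, 238.5])]
glue []
board_grip {'location': [275.3, 192.3], 'score': 0.96} [[556.71283103 199.58744467  92.        ]]
board_grip {'location': [276.6, 175.7], 'score': 0.75} [[561.1362821  215.60486171  92.        ]]
board_grip {'location': [309.8, 310.0], 'score': 0.63} [[568.29821524  64.39850377  92.        ]]
board_grip {'location': [61.1, 210.6], 'score': 0.56} [[343.87751027 221.37700018  92.        ]]
```

View pics/w1.png

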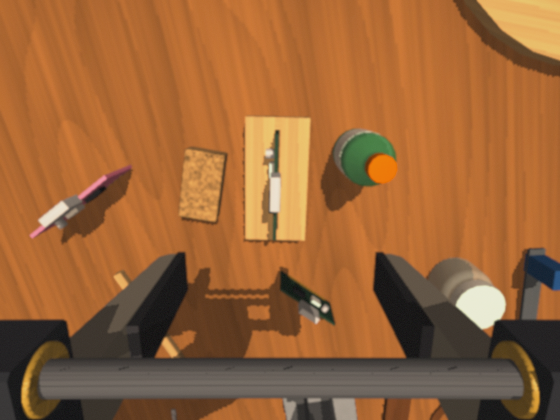

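```bash
python3 - <<'E'
import cv2
i=cv2.imread('pics/w1.png')[105:255,225:330]
cv2.imwrite('pics/w1z.png',cv2.resize(i,None,fx=4,fy=4,interpolation=cv2.INTER_CUBIC))
E
```

```text
(no output)
```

View pics/w1z.png

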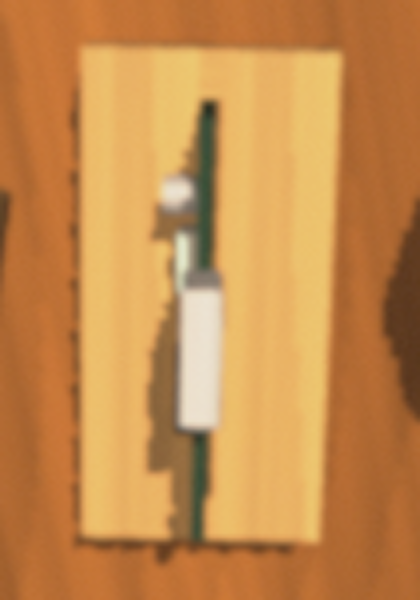

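The crop shows the full-length green board in the block's slot with its tab top centred at about (275,195); this is the large one, not pink.

```bash
python3 - <<'E'
from h import *
p=pickle.load(open('w1.pkl','rb'));o=p['o']
z=lambda a:[[225+x/4,105+y/4] for x,y in a]
c=plane(p,z([(184,288),(222,288),(217,430),(178,430)]),106,o);print(c.round(1),c.mean(0))
d=c[:2].mean(0)-c[2:].mean(0);print('tab yaw',np.degrees(np.arctan2(-d[0],d[1])),np.linalg.norm(d))
b=plane(p,z([(211,104),(198,540)]),80,o);d=b[0]-b[1];print(b,'board',np.degrees(np.arctan2(-d[0],d[1])),np.linalg.norm(d))
s=plane(p,z([(80,45),(342,52),(320,543),(80,540)]),36,o);print(s.round(1),s.mean(0))
for e in((0,1),(3,2)):
    d=s[e[1]]-s[e[0]];print(np.degrees(np.arctan2(d[1],d[0])))
for e in((0,3),(1,2)):
    d=s[e[0]]-s[e[1]];print(np.degrees(np.arctan2(-d[0],d[1])))
print('tool yaw',np.degrees(np.arctan2(o['tool_rot'][1][1],o['tool_rot'][0][1])))
E
```

```text
[[556.4 217.9 106. ]
 [565.1 216.3 106. ]
 [557.4 182.5 106. ]
 [548.2 184.3 106. ]] [556.76404672 200.23517454 106.        ]
tab yaw -13.239995546825346 34.65582818063338
[[570.11434718 256.37997043  80.        ]
 [545.28689276 146.30303157  80.        ]] board -12.71017647672626 112.84207973630788
[[537.7 275.2  36. ]
 [606.5 260.2  36. ]
 [576.8 122.7  36. ]
 [507.4 137.   36. ]] [557.08150912 198.75643797  36.        ]
-12.349209333903257
-11.644847283235098
-12.372322847863163
-12.206687922650248
tool yaw -10.874746478900553
```

>>> {"fn": "arm_command", "kwargs": {
  "motion": [
    [[-0.52,-0.49,0],[0,0,-1.5],4],
    [[0,0,-3],[0,0,0],4],
    [[0,0,-3],[0,0,0],4],
    [[0,0,-3],[0,0,0],4],
    [[0,0,-3],[0,0,0],4],
    [[0,0,-2.4],[0,0,0],4],
    [[0,0,0],[0,0,0],4],
    [[0,0,0],[0,0,0],4],
    [[0,0,0],[0,0,0],4]
  ],
  "force": 20
}}

```text
clock: 3.95
ee_pos: [557.4, 201.4, 114.1]
tool_rot: [[0.213, 0.977, 0.002], [0.977, -0.213, 0.001], [0.002, 0.002, -1.0]]
force: [-0.3, -0.3, 0.1]
opening: 0.434
```

```bash
python3 - <<'E'
from h import *
p,o=look('w2');shows(o)
E
```

```text
{'clock': 3.95, 'joints': [-0.723, 0.47, 0.416, 1.834, -0.239, 0.884, -0.409], 'ee_pos': [557.384, 201.438, 114.078], 'tool_rot': [[0.213, 0.977, 0.002], [0.977, -0.213, 0.001], [0.002, 0.002, -1.0]], 'force': [-0.342, -0.349, 0.085], 'moment': [-0.069, 0.069, -0.006], 'opening': 0.434}
```

View pics/w2.png

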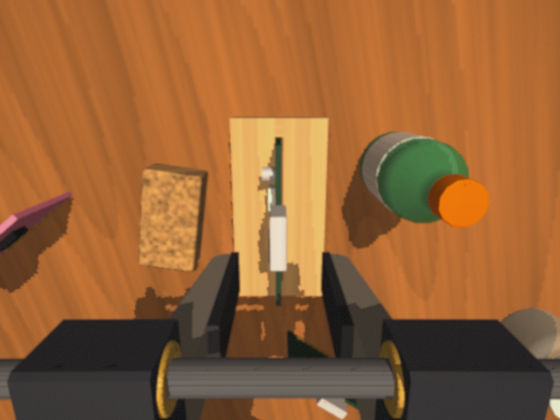

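>>> {"fn": "arm_command", "kwargs": {
  "motion": [
    [[-0.06,-0.1,-2],[0,0,0],4],
    [[0,0,-2.1],[0,0,0],4],
    [[0,0,0],[0,0,0],4],
    [[0,0,0],[0,0,0],4],
    [[0,0,0],[0,0,0],0.8],
    [[0,0,0],[0,0,0],0.8],
    [[0,0,0],[0,0,0],0.8],
    [[0,0,0],[0,0,0],0.8],
    [[0,0,0],[0,0,0],0.8],
    [[0,0,0],[0,0,0],0.8]
  ],
  "force": 20
}}

```text
clock: 5.0
ee_pos: [556.2, 200.1, 71.8]
tool_rot: [[0.213, 0.977, 0.001], [0.977, -0.213, 0.0], [0.0, 0.001, -1.0]]
force: [-0.7, 0.4, 2.9]
opening: 0.107
```

```bash
python3 - <<'E'
from h import *
p,o=look('w3');shows(o)
E
```

```text
{'clock': 5.0, 'joints': [-0.703, 0.526, 0.394, 1.861, -0.271, 0.806, -0.383], 'ee_pos': [556.195, 200.128, 71.831], 'tool_rot': [[0.213, 0.977, 0.001], [0.977, -0.213, 0.0], [0.0, 0.001, -1.0]], 'force': [-0.675, 0.42, 2.937], 'moment': [-0.092, 0.125, 0.057], 'opening': 0.107}
```

View pics/w3.png

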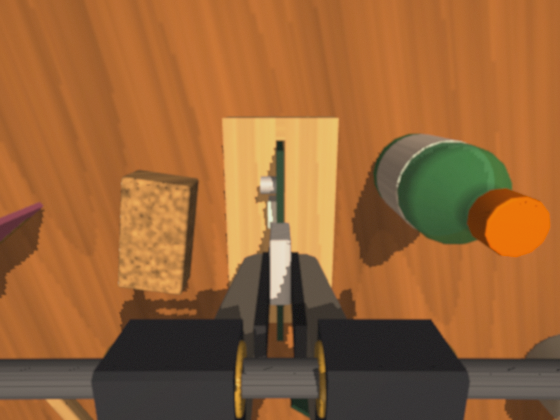

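>>> {"fn": "arm_command", "kwargs": {
  "motion": [
    [[0,0,1],[0,0,0],0.8],
    [[0,0,2],[0,0,0],0.8],
    [[0,0,3],[0,0,0],0.8],
    [[0,0,3],[0,0,0],0.8],
    [[0,0,4],[0,0,0],0.8],
    [[0,0,4],[0,0,0],0.8],
    [[0,0,3],[0,0,0],0.8],
    [[-0.1,-2,0],[0,0,1],0.8],
    [[-0.1,-4,0],[0,0,1],0.8],
    [[-0.1,-4,0],[0,0,1],0.8],
    [[-0.1,-4,0],[0,0,1],0.8],
    [[-0.1,-4,0],[0,0,1],0.8],
    [[-0.1,-4,0],[0,0,1],0.8],
    [[-0.1,-4,0],[0,0,1],0.8],
    [[0,-4,0],[0,0,1],0.8],
    [[0,-4,0],[0,0,1],0.8],
    [[0,-3,0],[0,0,1],0.8],
    [[0,-2,0],[0,0,1],0.8],
    [[0,0,0],[0,0,0],0.8],
    [[0,0,0],[0,0,0],0.8]
  ],
  "force": 25
}}

```text
clock: 7.05
ee_pos: [548.4, -189.5, 271.2]
tool_rot: [[0.023, 1.0, -0.001], [1.0, -0.023, 0.001], [0.001, -0.001, -1.0]]
force: [-0.5, 0.7, -0.9]
opening: 0.102
```

```bash
python3 - <<'E'
from h import *
p,o=look('w4');shows(o)
for t in('frame','board'):print(t,[(round(float(x['score']),2),np.round(x['box'],1).tolist()) for x in imaging.boxes_of(p,t)])
for t,z in(('lever_left_knob',145),('lever_right_knob',145),('lever_left_hinge',99),('lever_right_hinge',99),('guides_nominal',80)):
    for x in imaging.place_of(p,t): print(t,round(float(x['score']),2),np.round(x['location'],1),plane(p,[x['location']],z,o).round(1))
E
```

```text
{'clock': 7.05, 'joints': [-0.227, 0.299, 0.631, 1.713, -0.189, 1.192, 0.43], 'ee_pos': [548.443, -189.491, 271.227], 'tool_rot': [[0.023, 1.0, -0.001], [1.0, -0.023, 0.001], [0.001, -0.001, -1.0]], 'force': [-0.53, 0.676, -0.881], 'moment': [-0.033, 0.105, 0.058], 'opening': 0.102}
frame [(0.98, [75.8, 277.8, 211.8, 419.6]), (0.94, [238.9, 16.2, 328.3, 329.5])]
board [(0.83, [258.5, 136.7, 296.3, 339.4])]
lever_left_knob 0.56 [285.6  28.6] [[556.2 -55.8 145. ]]
lever_right_knob 0.79 [283.5 322.9] [[ 549.2 -318.   145. ]]
lever_right_knob 0.52 [287.  255.2] [[ 553.9 -246.8  145. ]]
lever_left_hinge 0.91 [280.3 103.4] [[ 550.8 -111.8   99. ]]
lever_right_hinge 0.7 [285.1 255.5] [[ 552.3 -266.3   99. ]]
lever_right_hinge 0.16 [284.9 166.1] [[ 554.  -171.2   99. ]]
guides_nominal 0.96 [285.6 179.5] [[ 554.6 -188.4   80. ]]
```

View pics/w4.png

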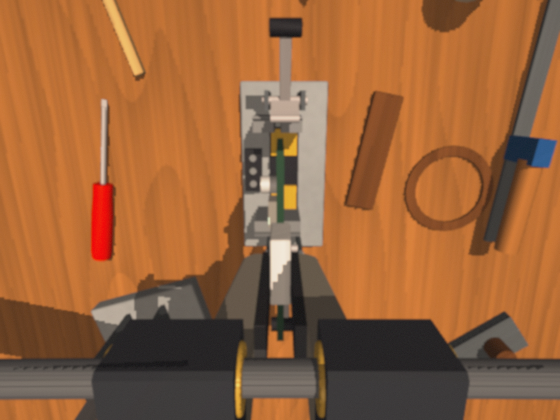

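```bash
python3 - <<'E'
import cv2
i=cv2.imread('pics/w4.png')[10:260,230:340]
cv2.imwrite('pics/w4z.png',cv2.resize(i[:140],None,fx=5,fy=5,interpolation=cv2.INTER_CUBIC)[:600])
cv2.imwrite('pics/w4y.png',cv2.resize(i[130:],None,fx=5,fy=5,interpolation=cv2.INTER_CUBIC))
E
```

```text
(no output)
```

View pics/w4z.png

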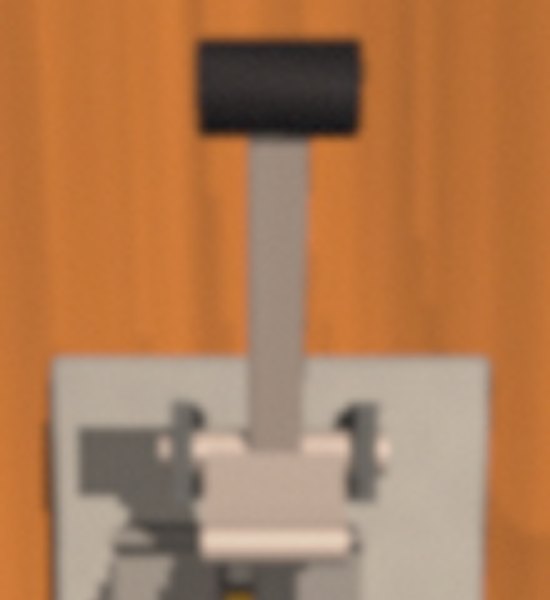

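View pics/w4y.png

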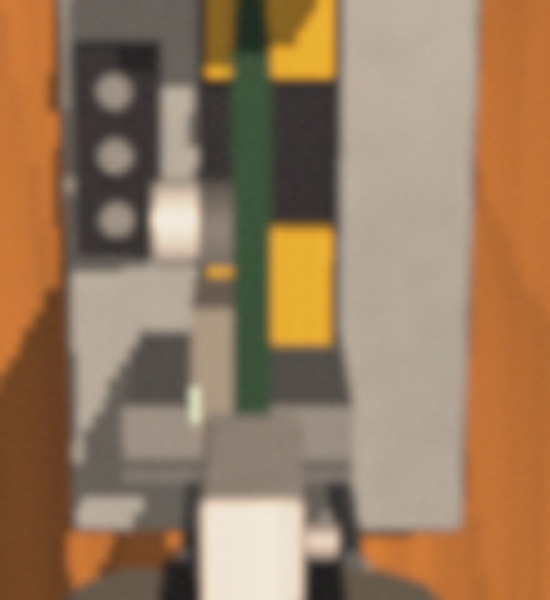

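```bash
python3 - <<'E'
from h import *
p=pickle.load(open('w4.pkl','rb'));o=p['o']
a=lambda L:[[230+x/5,10+y/5] for x,y in L]
b=lambda L:[[230+x/5,140+y/5] for x,y in L]
P=lambda n,uv,z:print(n,plane(p,uv,z,o).round(1).tolist(),plane(p,uv,z,o).mean(0).round(1))
P('base',a([(52,357),(490,357)])+b([(465,528),(73,528)]),18)
P('baseR',a([(490,357)])+b([(465,528)]),18)
P('cheekL',a([(172,450),(378,450)]),106)
P('knobL',a([(198,88),(360,88)]),145)
P('hinge',a([(160,447),(388,447)]),99)
P('guideR top',b([(121,405),(352,405),(352,460),(121,460)]),80)
P('guideL',a([(110,575),(357,575)]),80)
P('contacts',b([(203,75),(335,75),(335,225),(335,345)]),30)
P('board lower far',[[280.5,140]],209.4)
P('board tip at z110',b([(250,410)]),80)
P('tab top',b([(200,497),(303,497)]),271.2+19+14)
E
```

```text
base [[506.3, -87.0, 18.0], [605.3, -89.3, 18.0], [601.5, -287.6, 18.0], [501.2, -285.3, 18.0]] [ 553.6 -187.3   18. ]
baseR [[605.3, -89.3, 18.0], [601.5, -287.6, 18.0]] [ 603.4 -188.5   18. ]
cheekL [[536.2, -108.4, 106.0], [574.2, -109.3, 106.0]] [ 555.2 -108.9  106. ]
knobL [[543.7, -54.8, 145.0], [569.1, -55.4, 145.0]] [556.4 -55.1 145. ]
hinge [[533.7, -107.8, 99.0], [576.6, -108.8, 99.0]] [ 555.1 -108.3   99. ]
guideR top [[519.8, -233.2, 80.0], [569.8, -234.4, 80.0], [569.7, -247.0, 80.0], [519.2, -245.8, 80.0]] [ 544.6 -240.1   80. ]
guideL [[521.9, -132.0, 80.0], [571.6, -133.1, 80.0]] [ 546.7 -132.5   80. ]
contacts [[538.3, -169.0, 30.0], [568.9, -169.7, 30.0], [568.6, -205.2, 30.0], [568.3, -234.9, 30.0]] [ 561.  -194.7   30. ]
board lower far [[550.3, -135.5, 209.4]] [ 550.3 -135.5  209.4]
board tip at z110 [[547.7, -235.0, 80.0]] [ 547.7 -235.    80. ]
tab top [[544.5, -172.3, 304.2], [554.1, -172.6, 304.2]] [ 549.3 -172.4  304.2]
```

>>> {"fn": "arm_command", "kwargs": {
  "motion": [
    [[-0.34,0.2,-2],[0,0,0.2],0.8],
    [[0,0,-3],[0,0,0],0.8],
    [[0,0,-3],[0,0,0],0.8],
    [[0,0,-2.5],[0,0,0],0.8],
    [[0,0,-1],[0,0,0],0.8],
    [[0,0,0],[0,0,0],0.8],
    [[0,0,0],[0,0,0],0.8],
    [[0,0,0],[0,0,0],0.8]
  ],
  "force": 25
}}

```text
clock: 8.25
ee_pos: [546.5, -188.4, 157.9]
tool_rot: [[0.019, 1.0, 0.003], [1.0, -0.019, -0.001], [-0.0, 0.003, -1.0]]
force: [0.8, 0.8, -1.2]
opening: 0.103
```

```bash
python3 - <<'E'
from h import *
p,o=look('w5');shows(o)
q=imaging.capture('scene');save('s5',q)
i=q['color'][165:285,220:320];cv2.imwrite('pics/s5z.png',cv2.resize(i,None,fx=5,fy=5,interpolation=cv2.INTER_CUBIC))
i=p['color'][60:310,200:370];cv2.imwrite('pics/w5z.png',cv2.resize(i,None,fx=2.4*1,fy=2.4,interpolation=cv2.INTER_CUBIC))
E
```

```text
{'clock': 8.25, 'joints': [-0.186, 0.412, 0.59, 1.844, -0.275, 0.965, 0.504], 'ee_pos': [546.477, -188.363, 157.898], 'tool_rot': [[0.019, 1.0, 0.003], [1.0, -0.019, -0.001], [-0.0, 0.003, -1.0]], 'force': [0.82, 0.785, -1.203], 'moment': [-0.073, 0.074, -0.002], 'opening': 0.103}
```

View pics/w5.png

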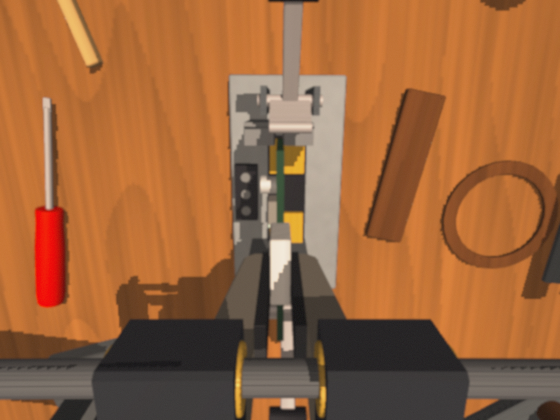

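View pics/s5z.png

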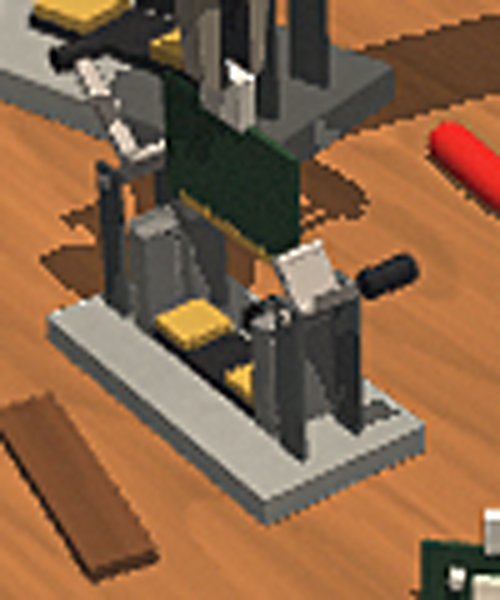

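View pics/w5z.png

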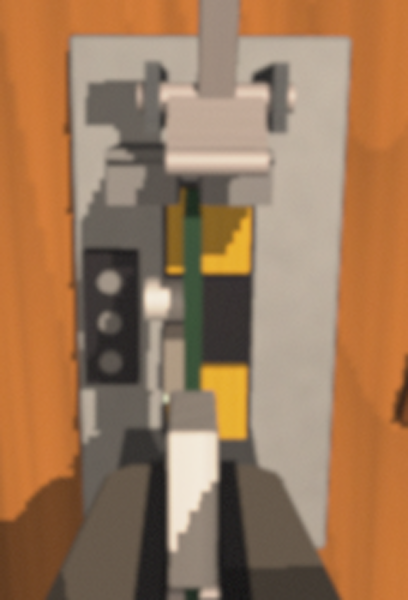

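```bash
python3 - <<'E'
from h import *
p=pickle.load(open('w5.pkl','rb'));o=p['o']
i=p['color'][110:160,235:325];cv2.imwrite('pics/w5y.png',cv2.resize(i,None,fx=8,fy=8,interpolation=cv2.INTER_CUBIC))
E
```

```text
(no output)
```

View pics/w5y.png

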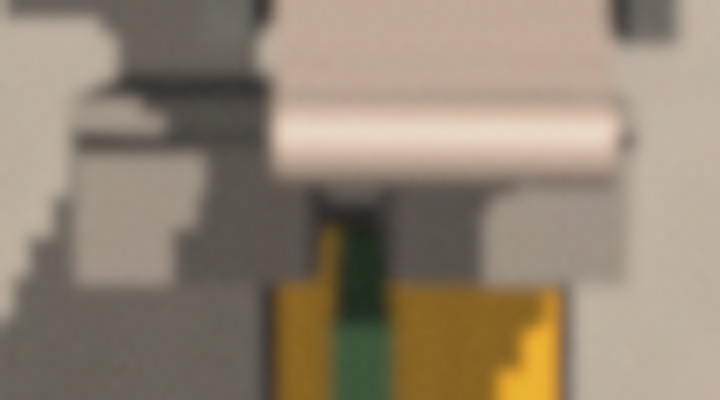

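>>> {"fn": "arm_command", "kwargs": {
  "motion": [
    [[0,0,-0.4],[0,0,0],0.8],
    [[0,0,-0.2],[0,0,0],0.8],
    [[0,0,0],[0,0,0],0.8],
    [[0,0,0],[0,0,0],0.8],
    [[0,0,0],[0,0,0],0.8],
    [[0,0,0],[0,0,0],0.8]
  ],
  "force": 25
}}

```text
clock: 8.95
ee_pos: [545.5, -188.0, 150.4]
tool_rot: [[0.019, 1.0, 0.0], [1.0, -0.019, -0.0], [-0.0, 0.0, -1.0]]
force: [-0.4, 0.4, -2.3]
opening: 0.104
```

```bash
python3 - <<'E'
from h import *
p,o=look('w6');shows(o)
i=p['color'][110:170,235:325];cv2.imwrite('pics/w6y.png',cv2.resize(i,None,fx=8,fy=8,interpolation=cv2.INTER_CUBIC))
E
```

```text
{'clock': 8.95, 'joints': [-0.182, 0.421, 0.586, 1.851, -0.281, 0.953, 0.509], 'ee_pos': [545.468, -188.031, 150.433], 'tool_rot': [[0.019, 1.0, 0.0], [1.0, -0.019, -0.0], [-0.0, 0.0, -1.0]], 'force': [-0.398, 0.425, -2.251], 'moment': [-0.081, 0.077, 0.0], 'opening': 0.104}
```

View pics/w6y.png

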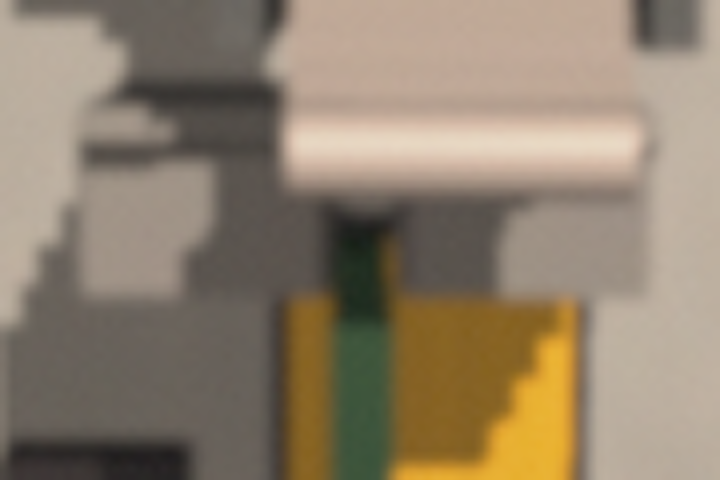

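>>> {"fn": "arm_command", "kwargs": {
  "motion": [
    [[0,0.05,-0.4],[0,0,0],0.8],
    [[0,0,-0.3],[0,0,0],0.8],
    [[0,0,-0.2],[0,0,0],0.8],
    [[0,0,-0.2],[0,0,0],0.8],
    [[0,0,-0.2],[0,0,0],0.8],
    [[0,0,0],[0,0,0],0.8],
    [[0,0,0],[0,0,0],0.8]
  ],
  "force": 25
}}

```text
clock: 9.7
ee_pos: [545.4, -187.5, 137.4]
tool_rot: [[0.019, 1.0, -0.0], [1.0, -0.019, -0.0], [-0.0, -0.0, -1.0]]
force: [0.6, 0.1, -0.7]
opening: 0.109
```

```bash
python3 - <<'E'
from h import *
shows(sensors.get_obs())
E
```

```text
{'clock': 9.7, 'joints': [-0.176, 0.437, 0.578, 1.861, -0.293, 0.928, 0.518], 'ee_pos': [545.42, -187.525, 137.369], 'tool_rot': [[0.019, 1.0, -0.0], [1.0, -0.019, -0.0], [-0.0, -0.0, -1.0]], 'force': [0.558, 0.081, -0.701], 'moment': [-0.094, 0.057, -0.006], 'opening': 0.109}
```

>>> {"fn": "arm_command", "kwargs": {
  "motion": [
    [[0,0,-0.3],[0,0,0],0.8],
    [[0,0,-0.3],[0,0,0],0.8],
    [[0,0,-0.3],[0,0,0],0.8],
    [[0,0,-0.3],[0,0,0],0.8],
    [[0,0,0],[0,0,0],0.8],
    [[0,0,0],[0,0,0],0.8]
  ],
  "force": 25
}}

```text
clock: 10.3
ee_pos: [545.3, -187.5, 125.3]
tool_rot: [[0.019, 1.0, -0.0], [1.0, -0.019, -0.0], [-0.0, -0.0, -1.0]]
force: [-0.1, -0.0, -2.6]
opening: 0.106
```

```bash
python3 - <<'E'
from h import *
p,o=look('w7');shows(o)
i=p['color'][110:170,235:325];a=cv2.resize(i,None,fx=6,fy=6,interpolation=cv2.INTER_CUBIC)
q=imaging.capture('scene');save('s7',q)
b=cv2.resize(q['color'][165:285,220:320],None,fx=2,fy=2,interpolation=cv2.INTER_CUBIC)
b=cv2.resize(q['color'][165:285,220:320],(500,600),interpolation=cv2.INTER_CUBIC)
cv2.imwrite('pics/w7y.png',a);cv2.imwrite('pics/s7z.png',b)
E
```

```text
{'clock': 10.3, 'joints': [-0.169, 0.453, 0.571, 1.87, -0.305, 0.906, 0.528], 'ee_pos': [545.347, -187.518, 125.278], 'tool_rot': [[0.019, 1.0, -0.0], [1.0, -0.019, -0.0], [-0.0, -0.0, -1.0]], 'force': [-0.056, -0.038, -2.552], 'moment': [-0.033, 0.113, -0.037], 'opening': 0.106}
```

View pics/w7y.png

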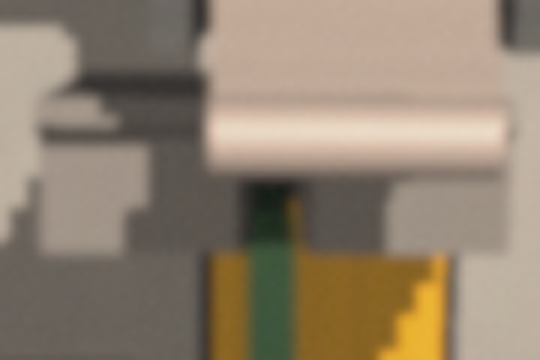

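View pics/s7z.png

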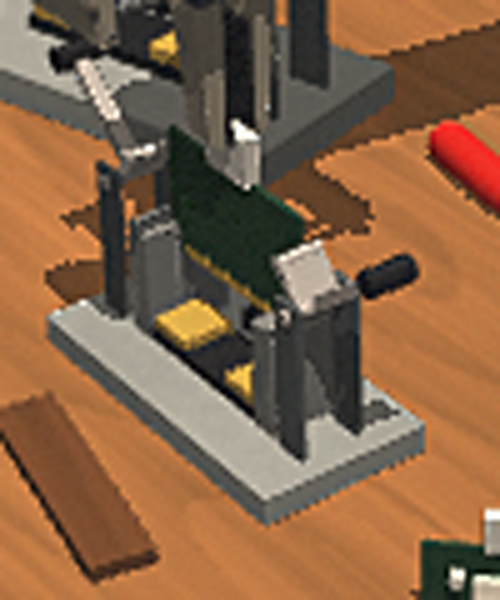

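>>> {"fn": "arm_command", "kwargs": {
  "motion": [
    [[0,0,-0.4],[0,0,0],0.8],
    [[0,0,-0.4],[0,0,0],0.8],
    [[0,0,-0.4],[0,0,0],0.8],
    [[0,0,0],[0,0,0],0.8],
    [[0,0,0],[0,0,0],0.8]
  ],
  "force": 25
}}

```text
clock: 10.9
ee_pos: [545.3, -187.5, 113.2]
tool_rot: [[0.019, 1.0, -0.0], [1.0, -0.019, -0.0], [-0.0, -0.0, -1.0]]
force: [0.2, 0.8, -1.5]
opening: 0.105
```

>>> {"fn": "arm_command", "kwargs": {
  "motion": [
    [[0,0,-0.4],[0,0,0],0.8],
    [[0,0,-0.4],[0,0,0],0.8],
    [[0,0,-0.3],[0,0,0],0.8],
    [[0,0,-0.3],[0,0,0],0.8],
    [[0,0,0],[0,0,0],0.8],
    [[0,0,0],[0,0,0],0.8]
  ],
  "force": 25
}}

```text
clock: 11.5
ee_pos: [545.4, -187.6, 99.3]
tool_rot: [[0.019, 1.0, -0.0], [1.0, -0.019, -0.0], [-0.0, -0.0, -1.0]]
force: [-0.3, 0.8, -2.4]
opening: 0.101
```

>>> {"fn": "arm_command", "kwargs": {
  "motion": [
    [[0,0,-0.2],[0,0,0],0.8],
    [[0,0,-0.2],[0,0,0],0.8],
    [[0,0,-0.15],[0,0,0],0.8],
    [[0,0,0],[0,0,0],0.8],
    [[0,0,0],[0,0,0],0.8]
  ],
  "force": 25
}}

```text
clock: 12.0
ee_pos: [545.4, -187.5, 93.9]
tool_rot: [[0.019, 1.0, 0.0], [1.0, -0.019, -0.0], [-0.0, 0.0, -1.0]]
force: [-0.4, 0.6, -1.9]
opening: 0.105
```

>>> {"fn": "arm_command", "kwargs": {
  "motion": [
    [[0,0,-0.1],[0,0,0],0.8],
    [[0,0,0],[0,0,0],0.8],
    [[0,0,0],[0,0,0],0.8]
  ],
  "force": 25
}}

```text
clock: 12.3
ee_pos: [545.4, -187.5, 92.9]
tool_rot: [[0.019, 1.0, 0.0], [1.0, -0.019, -0.0], [-0.0, 0.0, -1.0]]
force: [0.3, 0.5, -2.1]
opening: 0.104
```

>>> {"fn": "arm_command", "kwargs": {
  "motion": [
    [[0,0,-0.1],[0,0,0],0.8],
    [[0,0,0],[0,0,0],0.8],
    [[0,0,0],[0,0,0],0.8]
  ],
  "force": 25
}}

```text
clock: 12.6
ee_pos: [545.5, -187.6, 91.9]
tool_rot: [[0.019, 1.0, 0.0], [1.0, -0.019, -0.0], [-0.0, 0.0, -1.0]]
force: [-0.3, 0.1, -0.4]
opening: 0.103
```

>>> {"fn": "arm_command", "kwargs": {
  "motion": [
    [[0,0,-0.07],[0,0,0],0.8],
    [[0,0,0],[0,0,0],0.8],
    [[0,0,0],[0,0,0],0.8]
  ],
  "force": 25
}}

```text
clock: 12.9
ee_pos: [545.8, -187.6, 91.6]
tool_rot: [[0.019, 1.0, 0.001], [1.0, -0.019, -0.0], [-0.0, 0.001, -1.0]]
force: [0.5, 0.9, 1.9]
opening: 0.1
```

```bash
python3 - <<'E'
from h import *
p,o=look('w8');shows(o)
q=imaging.capture('scene');save('s8',q)
b=cv2.resize(q['color'][165:285,220:320],(500,600),interpolation=cv2.INTER_CUBIC)
cv2.imwrite('pics/s8z.png',b);print(sensors.get_obs()['force'])
E
```

```text
{'clock': 12.9, 'joints': [-0.148, 0.5, 0.547, 1.892, -0.341, 0.842, 0.556], 'ee_pos': [545.756, -187.639, 91.579], 'tool_rot': [[0.019, 1.0, 0.001], [1.0, -0.019, -0.0], [-0.0, 0.001, -1.0]], 'force': [0.52, 0.893, 1.906], 'moment': [-0.082, 0.094, -0.029], 'opening': 0.1}
[-0.14584975 -0.07939136  1.78871485]
```

View pics/s8z.png

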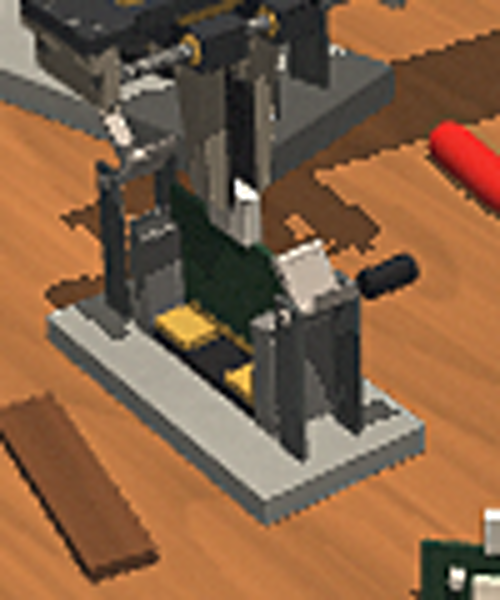

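View pics/w8.png

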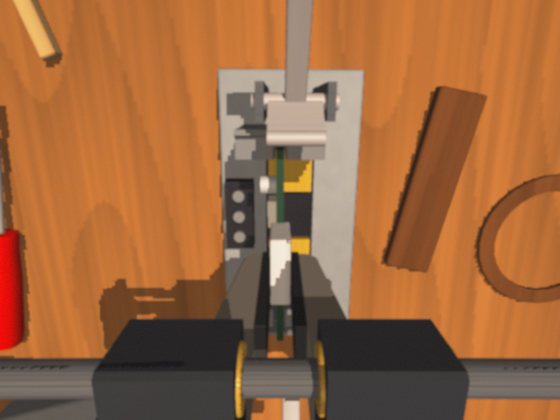

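Vertical force went from about -2 N to +1.9 N at TCP z = 91.6, so the board is on the contacts and both ends are in the guides. Releasing it.

>>> {"fn": "arm_command", "kwargs": {
  "motion": [
    [[0,0,0],[0,0,0],3],
    [[0,0,0],[0,0,0],3],
    [[0,0,0],[0,0,0],3],
    [[0,0,0],[0,0,0],3],
    [[0,0,1],[0,0,0],3],
    [[0,0,3],[0,0,0],4],
    [[0,0,4],[0,0,0],5],
    [[0,0,4],[0,0,0],5],
    [[0,0,2],[0,0,0],5],
    [[0,0,0],[0,0,0],5],
    [[0,0,0],[0,0,0],5]
  ]
}}

```text
clock: 14.1
ee_pos: [545.3, -187.3, 231.3]
tool_rot: [[0.019, 1.0, 0.001], [1.0, -0.019, 0.0], [0.0, 0.001, -1.0]]
force: [-0.7, 0.5, 0.3]
opening: 0.544
```

```bash
python3 - <<'E'
from h import *
p,o=look('w9');shows(o)
for t,z in(('lever_left_knob',144),('lever_right_knob',146),('lever_left_hinge',99),('lever_right_hinge',99)):
    for x in imaging.place_of(p,t): print(t,round(float(x['score']),2),np.round(x['location'],1),plane(p,[x['location']],z,o).round(1))
q=imaging.capture('scene');save('s9',q)
b=cv2.resize(q['color'][165:285,220:320],(500,600),interpolation=cv2.INTER_CUBIC)
cv2.imwrite('pics/s9z.png',b)
E
```

```text
{'clock': 14.1, 'joints': [-0.223, 0.328, 0.625, 1.772, -0.212, 1.109, 0.453], 'ee_pos': [545.273, -187.298, 231.341], 'tool_rot': [[0.019, 1.0, 0.001], [1.0, -0.019, 0.0], [0.0, 0.001, -1.0]], 'force': [-0.672, 0.475, 0.28], 'moment': [-0.036, 0.062, 0.079], 'opening': 0.544}
lever_left_knob 0.9 [291.9  19.6] [[556.3 -54.8 144. ]]
lever_right_knob 0.62 [288.2 351.4] [[ 550.4 -318.3  146. ]]
lever_left_hinge 0.94 [285.  102.9] [[ 551.4 -109.3   99. ]]
lever_right_hinge 0.98 [287.9 272.4] [[ 551.8 -265.    99. ]]
lever_right_hinge 0.65 [290.1  23.4] [[556.3 -48.9  99. ]]
```

View pics/s9z.png

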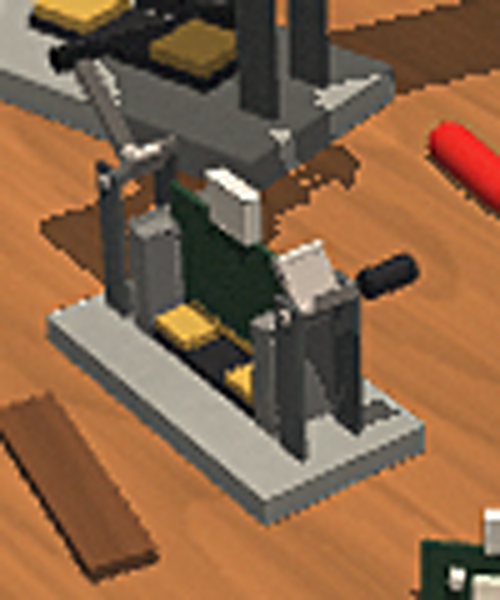

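View pics/w9.png

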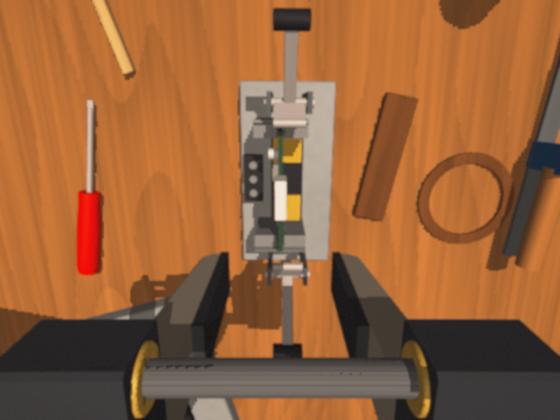

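>>> {"fn": "arm_command", "kwargs": {
  "motion": [
    [[0.25,3.2,0],[0,0,0],4.5],
    [[0.3,4,0],[0,0,0],4.5],
    [[0.3,4,0],[0,0,0],4.5],
    [[0.2,2,0],[0,0,0],4.5],
    [[0,0,-3],[0,0,0],4.5],
    [[0,0,-3],[0,0,0],4.5],
    [[0,0,-2],[0,0,0],4.5],
    [[0,0,0],[0,0,0],4.5],
    [[0,0,0],[0,0,0],4.5]
  ]
}}

```text
clock: 15.3
ee_pos: [555.9, -55.8, 151.2]
tool_rot: [[0.019, 1.0, -0.001], [1.0, -0.019, -0.001], [-0.001, -0.001, -1.0]]
force: [0.1, -0.3, -0.5]
opening: 0.489
```

```bash
python3 - <<'E'
from h import *
p,o=look('w10');shows(o)
for t,z in(('lever_left_knob',144),('lever_left_hinge',99)):
    for x in imaging.place_of(p,t): print(t,round(float(x['score']),2),np.round(x['location'],1),plane(p,[x['location']],z,o).round(1))
E
```

```text
{'clock': 15.3, 'joints': [-0.397, 0.382, 0.548, 1.891, -0.243, 0.935, 0.245], 'ee_pos': [555.945, -55.787, 151.208], 'tool_rot': [[0.019, 1.0, -0.001], [1.0, -0.019, -0.001], [-0.001, -0.001, -1.0]], 'force': [0.069, -0.281, -0.472], 'moment': [-0.052, 0.019, 0.024], 'opening': 0.489}
lever_left_knob 0.9 [281.1 242.1] [[556.9 -55.2 144. ]]
lever_left_hinge 0.97 [278.6 293.1] [[ 554.1 -112.3   99. ]]
lever_left_hinge 0.68 [504.6  98.3] [[699.7  22.   99. ]]
```

View pics/w10.png

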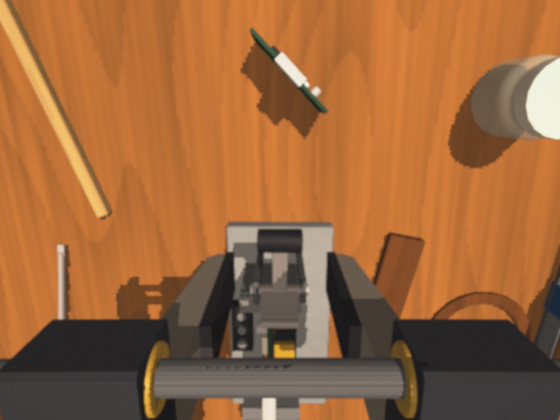

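>>> {"fn": "arm_command", "kwargs": {
  "motion": [
    [[0,0.05,-1.2],[0,0,0],4.5],
    [[0,0,-1.1],[0,0,0],4.5],
    [[0,0,0],[0,0,0],4],
    [[0,0,0],[0,0,0],2],
    [[0,0,0],[0,0,0],2],
    [[0,0,0],[0,0,0],2],
    [[0,0,0],[0,0,0],2],
    [[0,0,0],[0,0,0],2]
  ],
  "force": 30
}}

```text
clock: 16.25
ee_pos: [556.1, -55.0, 128.4]
tool_rot: [[0.019, 1.0, 0.0], [1.0, -0.019, 0.0], [0.0, 0.0, -1.0]]
force: [0.6, -0.8, -0.4]
opening: 0.219
```

```bash
python3 - <<'E'
from h import *
p,o=look('w11');shows(o)
for h in (-108.8,):
  th=np.arcsin((o['ee_pos'][1]-h)/70);print(th)
  last=None
  for t in np.linspace(th,0,13):
    P=np.array([70*np.sin(t),70*np.cos(t)]);
    if last is not None: print(np.round(P-last,1).tolist(),round(t,2))
    last=P
E
```

```text
{'clock': 16.25, 'joints': [-0.385, 0.412, 0.535, 1.91, -0.266, 0.889, 0.263], 'ee_pos': [556.055, -54.976, 128.391], 'tool_rot': [[0.019, 1.0, 0.0], [1.0, -0.019, 0.0], [0.0, 0.0, -1.0]], 'force': [0.565, -0.775, -0.364], 'moment': [-0.036, 0.132, -0.038], 'opening': 0.219}
0.877151471413003
[-3.4, 3.8] 0.8
[-3.7, 3.6] 0.73
[-3.9, 3.3] 0.66
[-4.2, 3.0] 0.58
[-4.4, 2.7] 0.51
[-4.5, 2.3] 0.44
[-4.7, 2.0] 0.37
[-4.8, 1.7] 0.29
[-4.9, 1.3] 0.22
[-5.0, 0.9] 0.15
[-5.1, 0.6] 0.07
[-5.1, 0.2] 0.0
```

View pics/w11.png

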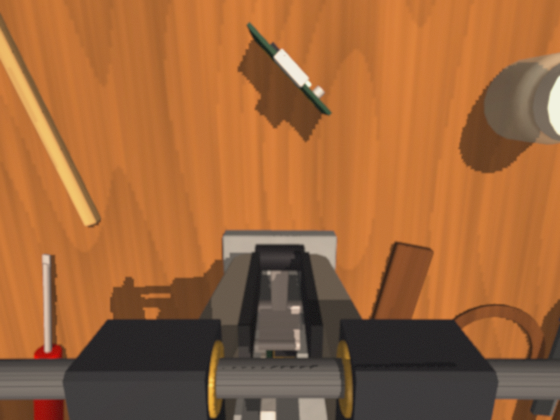

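```bash
python3 - <<'E'
from h import *
p=pickle.load(open('w11.pkl','rb'));o=p['o']
i=p['color'][215:365,200:360];cv2.imwrite('pics/w11z.png',cv2.resize(i,None,fx=4,fy=4,interpolation=cv2.INTER_CUBIC))
for n in('w11','w10','w9','w8','w4'):
    q=pickle.load(open(n+'.pkl','rb'));print(n,[proj(q,[[556.2,y,z]],q['o']).round(1).tolist() for y,z in((-55,144),(-55,160),(-108.8,99),(-187.5,119))])
E
```

```text
w11 [[[279.8, 258.6]], [[279.8, 271.8]], [[281.3, 305.9]], [[283.5, 424.1]]]
w10 [[[279.9, 241.7]], [[279.9, 252.2]], [[281.4, 288.8]], [[283.4, 397.8]]]
w9 [[[291.8, 19.9]], [[292.6, 14.6]], [[290.7, 102.2]], [[292.4, 198.9]]]
w8 [[[303.6, -71.3]], [[307.0, -96.1]], [[297.9, 101.0]], [[300.7, 267.5]]]
w4 [[[285.5, 27.7]], [[285.8, 23.6]], [[285.9, 100.0]], [[287.8, 186.5]]]
```

View pics/w11z.png

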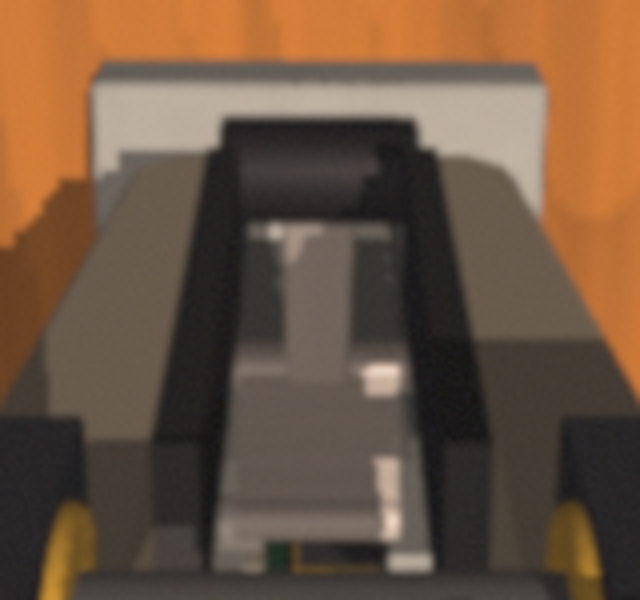

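```bash
python3 - <<'E'
from h import *
for n,w in(('w1',46),('w11',10)):
    p=pickle.load(open(n+'.pkl','rb'));o=p['o']
    R=np.array(o['tool_rot']);t=np.array(o['ee_pos'])
    for v in([10,w,0],[0,w,0],[-10,w,0],[10,w,-19],[-10,w,-19],[10,w,-40],[10,w+18,0]): print(n,v,proj(p,[t+R@np.array(v,float)],o).round(1).tolist())
E
```

```text
w1 [10, 46, 0] [[362.0, 230.9]]
w1 [0, 46, 0] [[361.0, 247.7]]
w1 [-10, 46, 0] [[359.9, 264.1]]
w1 [10, 46, -19] [[369.9, 243.1]]
w1 [-10, 46, -19] [[367.4, 279.1]]
w1 [10, 46, -40] [[380.6, 259.6]]
w1 [10, 64, 0] [[394.5, 230.9]]
w11 [10, 10, 0] [[297.5, 230.8]]
w11 [0, 10, 0] [[297.3, 247.6]]
w11 [-10, 10, 0] [[297.1, 264.0]]
w11 [10, 10, -19] [[299.2, 243.0]]
w11 [-10, 10, -19] [[298.7, 278.9]]
w11 [10, 10, -40] [[301.5, 259.5]]
w11 [10, 28, 0] [[329.9, 230.8]]
```

```bash
python3 - <<'E'
from h import *
q=imaging.capture('scene');save('s12',q)
cv2.imwrite('pics/s12z.png',cv2.resize(q['color'][155:275,230:330],(500,600),interpolation=cv2.INTER_CUBIC))
E
```

```text
(no output)
```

View pics/s12z.png

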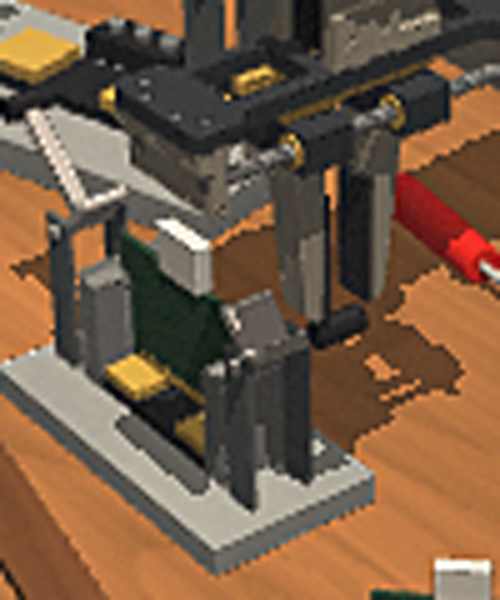

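```bash
python3 - <<'E'
from h import *
s=pickle.load(open('scene0.pkl','rb'))
o=sensors.get_obs();t=np.array(o['ee_pos']);R=np.array(o['tool_rot'])
for v in([0,0,0],[0,0,-19],[0,10,0],[0,-10,0],[0,28,0],[0,-28,0],[10,28,0],[-10,28,0]):
    u=proj(s,[t+R@np.array(v,float)])[0];print(v,u.round(1),((u-[230,155])*5).round(0))
u=proj(s,[[556.2,-55,144]])[0];print('knob pred',u,(u-[230,155])*5)
# triangulate knob
obs=[(pickle.load(open(n+'.pkl','rb')),uv) for n,uv in(('w4',(285.8,27.6)),('w9',(292,19.6)),('w10',(280.5,241)),('w11',(280,257.5)))]
obs=[(p,uv,p['o']) for p,uv in obs]+[(s,(297.6,220),None)]
from scipy.optimize import least_squares
for sel in(range(5),(0,1,2,3),(0,4),(2,4),(3,4)):
    f=lambda X:np.concatenate([proj(obs[i][0],[X],obs[i][2])[0]-obs[i][1] for i in sel])
    r=least_squares(f,[556,-55,144]);print(list(sel),r.x.round(1),r.fun.round(1))
E
```

```text
[0, 0, 0] [297.  225.1] [335. 350.]
[0, 0, -19] [297.  218.1] [335. 316.]
[0, 10, 0] [293.6 226.6] [318. 358.]
[0, -10, 0] [300.4 223.5] [352. 343.]
[0, 28, 0] [287.3 229.4] [287. 372.]
[0, -28, 0] [306.5 220.8] [383. 329.]
[10, 28, 0] [290.  231.3] [300. 382.]
[-10, 28, 0] [284.7 227.4] [273. 362.]
knob pred [296.92639061 219.38246051] [334.63195304 321.91230256]
[0, 1, 2, 3, 4] [556.4 -54.7 143.2] [-0.  -0.1  0.   0.1 -0.2 -0.2  0.1  0.  -0.7 -0.2]
[0, 1, 2, 3] [556.4 -54.7 143.3] [-0.  -0.1  0.   0.1 -0.2 -0.1  0.2  0.1]
[0, 4] [556.3 -54.6 142.4] [-0.2 -0.1 -0.6  0.1]
[2, 4] [556.5 -54.8 143.2] [-0.1 -0.1 -0.7 -0.2]
[3, 4] [556.3 -54.7 143.2] [-0.1 -0.1 -0.6 -0.2]
```

The pads closed to 20 mm, which is shorter than the 26 mm knob. The scene view shows the finger ends just above the knob, about 25 mm higher than the nominal TCP. I'll reopen, go lower and watch the force.

>>> {"fn": "arm_command", "kwargs": {
  "motion": [
    [[0,0,0],[0,0,0],4.5],
    [[0,0,0],[0,0,0],4.5],
    [[0,0,0],[0,0,0],4.5],
    [[0,0,-1],[0,0,0],4.5],
    [[0,0,-0.8],[0,0,0],4.5],
    [[0,0,-0.5],[0,0,0],4.5],
    [[0,0,0],[0,0,0],4.5],
    [[0,0,0],[0,0,0],2.2],
    [[0,0,0],[0,0,0],2.2],
    [[0,0,0],[0,0,0],2.2],
    [[0,0,0],[0,0,0],2.2],
    [[0,0,0],[0,0,0],2.2]
  ],
  "force": 30
}}

```text
clock: 17.55
ee_pos: [555.8, -55.0, 105.4]
tool_rot: [[0.019, 1.0, -0.0], [1.0, -0.019, 0.0], [0.0, -0.0, -1.0]]
force: [-2.4, -1.2, 1.9]
opening: 0.277
```

```bash
python3 - <<'E'
from h import *
p,o=look('w13');shows(o)
q=imaging.capture('scene')
a=cv2.resize(q['color'][155:275,230:330],(500,600),interpolation=cv2.INTER_CUBIC);cv2.imwrite('pics/s13z.png',a)
E
```

```text
{'clock': 17.55, 'joints': [-0.371, 0.444, 0.52, 1.926, -0.29, 0.845, 0.282], 'ee_pos': [555.803, -54.999, 105.428], 'tool_rot': [[0.019, 1.0, -0.0], [1.0, -0.019, 0.0], [0.0, -0.0, -1.0]], 'force': [-2.367, -1.184, 1.875], 'moment': [-0.031, 0.449, -0.026], 'opening': 0.277}
```

View pics/s13z.png

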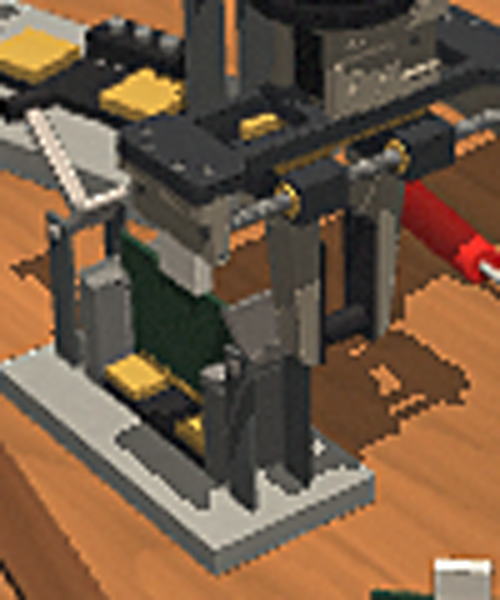

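>>> {"fn": "arm_command", "kwargs": {
  "motion": [
    [[0,-0.34,0.39],[0,0,0],2.2],
    [[0,-0.37,0.36],[0,0,0],2.2],
    [[-0.01,-0.4,0.34],[0,0,0],2.2],
    [[0,-0.42,0.31],[0,0,0],2.2],
    [[-0.01,-0.44,0.28],[0,0,0],2.2],
    [[-0.01,-0.46,0.24],[0,0,0],2.2],
    [[0,0,0],[0,0,0],2.2],
    [[0,0,0],[0,0,0],2.2]
  ],
  "force": 35
}}

```text
clock: 18.45
ee_pos: [555.3, -79.6, 125.0]
tool_rot: [[0.019, 1.0, -0.001], [1.0, -0.019, 0.0], [0.0, -0.001, -1.0]]
force: [-3.4, 4.0, 1.2]
opening: 0.278
```

```bash
python3 - <<'E'
from h import *
p,o=look('w14');shows(o)
for t in('lever_left_knob','board_grip'):
    for x in imaging.place_of(p,t): print(t,x)
q=imaging.capture('scene')
a=cv2.resize(q['color'][155:275,230:330],(500,600),interpolation=cv2.INTER_CUBIC);cv2.imwrite('pics/s14z.png',a)
E
```

```text
{'clock': 18.45, 'joints': [-0.341, 0.421, 0.537, 1.907, -0.274, 0.886, 0.313], 'ee_pos': [555.252, -79.601, 124.975], 'tool_rot': [[0.019, 1.0, -0.001], [1.0, -0.019, 0.0], [0.0, -0.001, -1.0]], 'force': [-3.36, 4.008, 1.174], 'moment': [1.036, 0.783, -0.1], 'opening': 0.278}
lever_left_knob {'location': [279.5, 272.2], 'score': 0.93}
board_grip {'location': [269.8, 391.2], 'score': 0.86}
board_grip {'location': [292.9, 25.2], 'score': 0.85}
board_grip {'location': [269.7, 320.1], 'score': 0.5}
```

View pics/s14z.png

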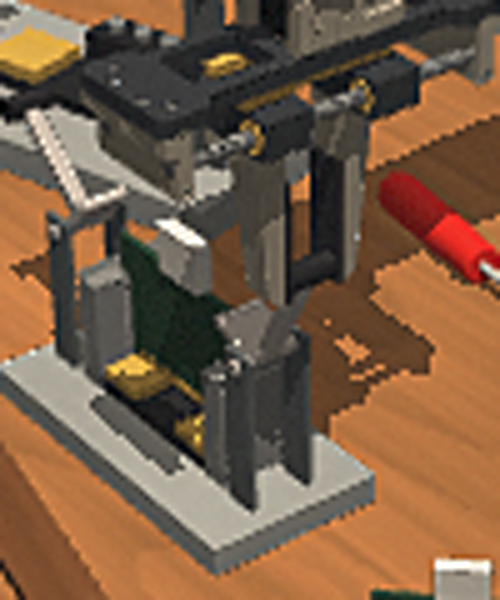

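>>> {"fn": "arm_command", "kwargs": {
  "motion": [
    [[-0.01,-0.47,0.2],[0,0,0],2.2],
    [[-0.01,-0.48,0.16],[0,0,0],2.2],
    [[-0.01,-0.49,0.13],[0,0,0],2.2],
    [[-0.01,-0.5,0.09],[0,0,0],2.2],
    [[0,0,0],[0,0,0],2.2],
    [[0,0,0],[0,0,0],2.2]
  ],
  "force": 40
}}

```text
clock: 19.25
ee_pos: [554.9, -97.5, 130.8]
tool_rot: [[0.018, 1.0, -0.001], [1.0, -0.018, 0.002], [0.002, -0.001, -1.0]]
force: [-3.8, 6.3, 3.8]
opening: 0.271
```

>>> {"fn": "arm_command", "kwargs": {
  "motion": [
    [[0,-0.3,0.03],[0,0,0],2.2],
    [[0,-0.3,0.02],[0,0,0],2.2],
    [[0,-0.2,0.01],[0,0,0],2.2],
    [[0,0,0],[0,0,0],2.2],
    [[0,0,0],[0,0,0],2.2]
  ],
  "force": 40
}}

```text
clock: 19.75
ee_pos: [554.8, -104.5, 131.7]
tool_rot: [[0.018, 1.0, -0.001], [1.0, -0.018, 0.004], [0.004, -0.001, -1.0]]
force: [-5.3, 9.0, 7.3]
opening: 0.274
```

```bash
python3 - <<'E'
from h import *
p,o=look('w15');shows(o)
q=imaging.capture('scene')
a=cv2.resize(q['color'][155:275,230:330],(500,600),interpolation=cv2.INTER_CUBIC);cv2.imwrite('pics/s15z.png',a)
E
```

```text
{'clock': 19.75, 'joints': [-0.299, 0.419, 0.544, 1.892, -0.275, 0.906, 0.361], 'ee_pos': [554.76, -104.452, 131.743], 'tool_rot': [[0.018, 1.0, -0.001], [1.0, -0.018, 0.004], [0.004, -0.001, -1.0]], 'force': [-5.299, 9.024, 7.331], 'moment': [2.243, 1.328, 0.015], 'opening': 0.274}
```

View pics/s15z.png

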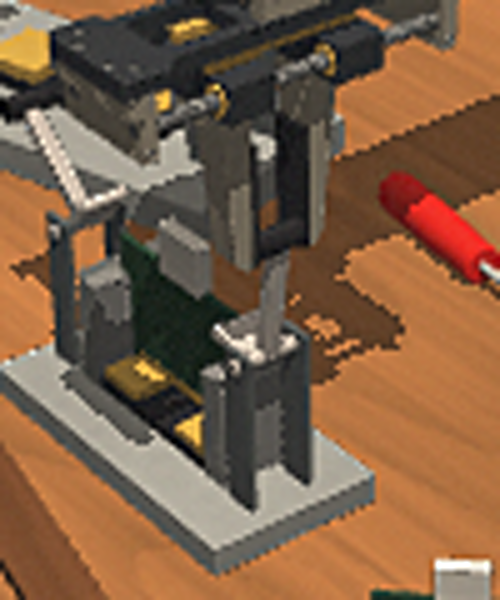

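>>> {"fn": "arm_command", "kwargs": {
  "motion": [
    [[0,-0.2,0.05],[0,0,0],2.2],
    [[0,-0.2,0.05],[0,0,0],2.2],
    [[0,-0.1,0],[0,0,0],2.2],
    [[0,0,0],[0,0,0],2.2],
    [[0,0,0],[0,0,0],2.2]
  ],
  "force": 40
}}

```text
clock: 20.35
ee_pos: [554.6, -109.0, 132.2]
tool_rot: [[0.017, 1.0, -0.002], [1.0, -0.017, 0.004], [0.004, -0.002, -1.0]]
force: [-3.5, 8.6, 3.5]
opening: 0.27
```

>>> {"fn": "arm_command", "kwargs": {
  "motion": [
    [[0,-0.15,0],[0,0,0],2.2],
    [[0,0,0],[0,0,0],2.2],
    [[0,0,0],[0,0,0],2.2]
  ],
  "force": 40
}}

```text
clock: 20.65
ee_pos: [554.6, -110.5, 132.2]
tool_rot: [[0.017, 1.0, -0.002], [1.0, -0.017, 0.004], [0.004, -0.002, -1.0]]
force: [-4.0, 8.2, 4.7]
opening: 0.271
```

>>> {"fn": "arm_command", "kwargs": {
  "motion": [
    [[0,-0.15,0],[0,0,0],2.2],
    [[0,0,0],[0,0,0],2.2],
    [[0,0,0],[0,0,0],2.2]
  ],
  "force": 40
}}

```text
clock: 20.95
ee_pos: [554.5, -111.9, 132.2]
tool_rot: [[0.017, 1.0, -0.002], [1.0, -0.017, 0.004], [0.004, -0.002, -1.0]]
force: [-4.8, 9.8, 4.6]
opening: 0.276
```

>>> {"fn": "arm_command", "kwargs": {
  "motion": [
    [[0,-0.1,0],[0,0,0],2.2],
    [[0,0,0],[0,0,0],2.2],
    [[0,0,0],[0,0,0],2.2]
  ],
  "force": 40
}}

```text
clock: 21.25
ee_pos: [554.5, -112.7, 132.2]
tool_rot: [[0.017, 1.0, -0.002], [1.0, -0.017, 0.004], [0.004, -0.002, -1.0]]
force: [-5.8, 10.3, 4.3]
opening: 0.274
```

```bash
python3 - <<'E'
from h import *
p,o=look('w16');shows(o)
q=imaging.capture('scene')
a=cv2.resize(q['color'][155:275,230:330],(500,600),interpolation=cv2.INTER_CUBIC);cv2.imwrite('pics/s16z.png',a)
E
```

```text
{'clock': 21.25, 'joints': [-0.284, 0.422, 0.545, 1.888, -0.277, 0.909, 0.377], 'ee_pos': [554.484, -112.741, 132.222], 'tool_rot': [[0.017, 1.0, -0.002], [1.0, -0.017, 0.004], [0.004, -0.002, -1.0]], 'force': [-5.781, 10.291, 4.317], 'moment': [2.464, 1.155, 0.053], 'opening': 0.274}
```

View pics/s16z.png

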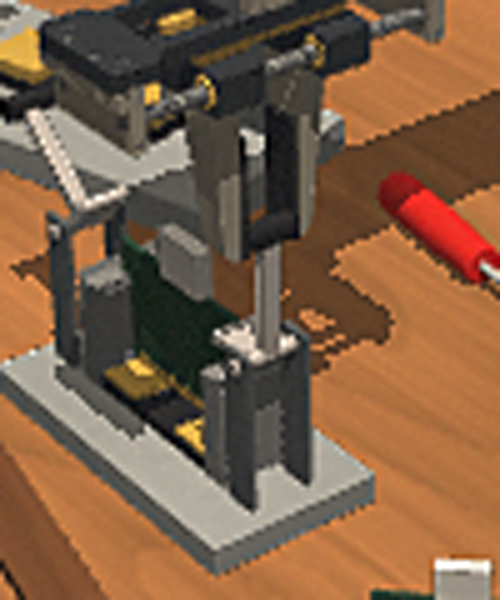

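View pics/w16.png

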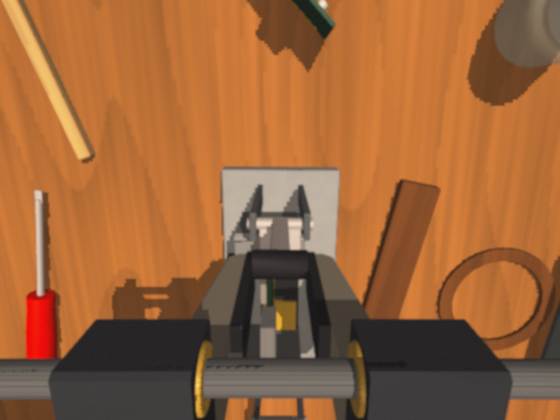

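```bash
python3 - <<'E'
from h import *
i=cv2.imread('pics/w16.png')[205:345,210:350];cv2.imwrite('pics/w16z.png',cv2.resize(i,None,fx=4,fy=4,interpolation=cv2.INTER_CUBIC))
for n,z in(('w13',143.2),('w14',162.6),('w15',168.8),('w16',169)):
    p=pickle.load(open(n+'.pkl','rb'));a=proj(p,[[555,p['o']['ee_pos'][1]+d,z] for d in(-2,0,2,4)],p['o']);print(n,a.round(1).tolist())
p=pickle.load(open('w16.pkl','rb'));print(imaging.__name__)
print(proj(p,[[555.1,-108.8,99],[535.6,-108.8,99],[575,-108.8,99]],p['o']))
E
```

```text
w13 [[277.8, 281.3], [277.7, 277.4], [277.7, 273.5], [277.6, 269.6]]
w14 [[279.0, 281.2], [278.9, 277.3], [278.8, 273.3], [278.7, 269.4]]
w15 [[280.0, 280.4], [279.9, 276.5], [279.8, 272.5], [279.7, 268.6]]
w16 [[280.5, 280.0], [280.4, 276.2], [280.3, 272.2], [280.3, 268.3]]Traceback (most recent call last):
  File "<stdin>", line 5, in <module>
AttributeError: 'Imaging' object has no attribute '__name__'. Did you mean: '__ne__'?
```

View pics/w16z.png

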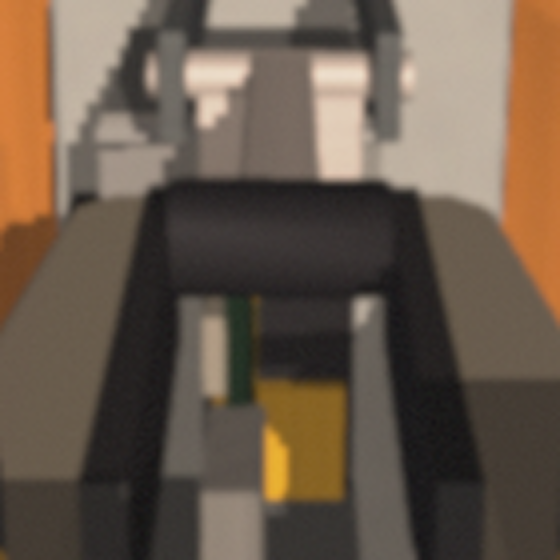

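```bash
python3 - <<'E'
from h import *
p=pickle.load(open('w16.pkl','rb'));o=p['o']
print(plane(p,[[280,265],[280,263.7]],169,o),plane(p,[[280,223.7]],99,o))
p=pickle.load(open('w13.pkl','rb'));i=p['color'][205:345,210:350];cv2.imwrite('pics/w13z.png',cv2.resize(i,None,fx=4,fy=4,interpolation=cv2.INTER_CUBIC))
E
```

```text
[[ 554.90545992 -107.07612621  169.        ]
 [ 554.91663813 -106.42239776  169.        ]] [[ 554.76963326 -109.21894015   99.        ]]
```

View pics/w13z.png

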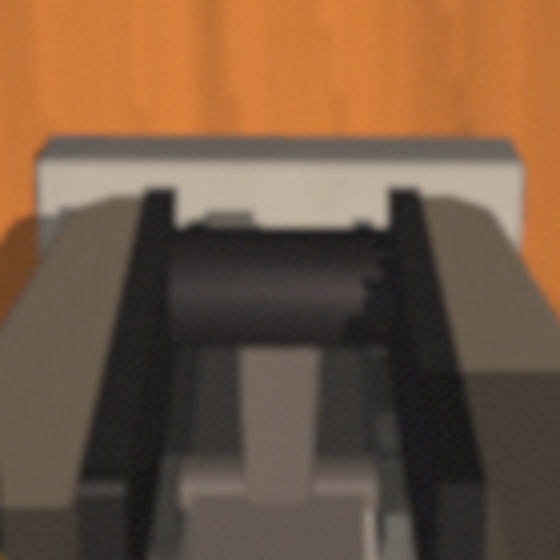

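```bash
python3 - <<'E'
from h import *
for n in('w15','w14'):
    p=pickle.load(open(n+'.pkl','rb'));i=p['color'][205:345,210:350];cv2.imwrite('pics/%sz.png'%n,cv2.resize(i,None,fx=4,fy=4,interpolation=cv2.INTER_CUBIC))
E
```

```text
(no output)
```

View pics/w15z.png

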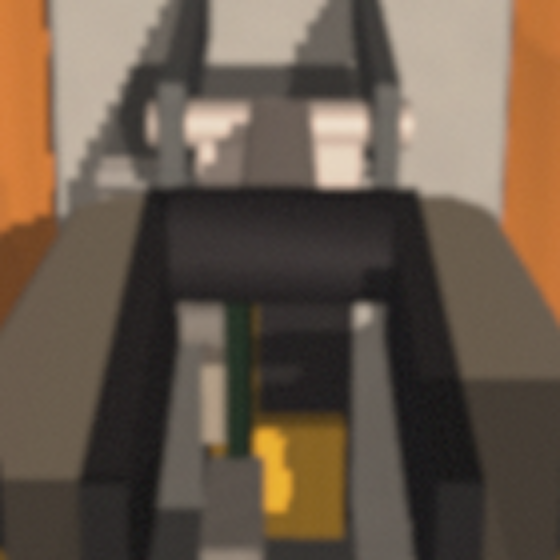

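View pics/w14z.png

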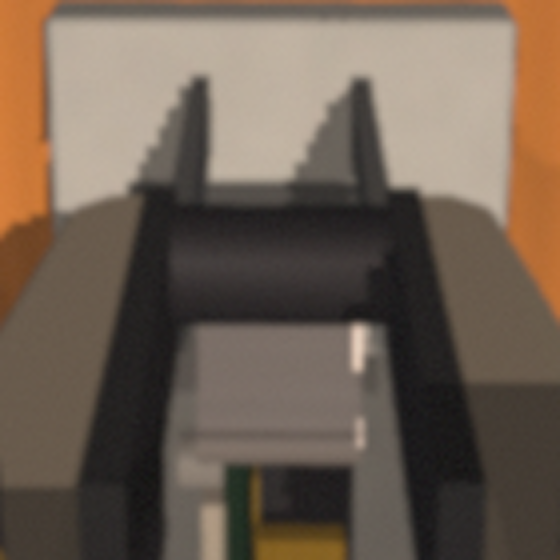

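>>> {"fn": "arm_command", "kwargs": {
  "motion": [
    [[0,-0.15,0],[0,0,0],2.2],
    [[0,0,0],[0,0,0],2.2],
    [[0,0,0],[0,0,0],2.2]
  ],
  "force": 42
}}

```text
clock: 21.65
ee_pos: [554.5, -114.2, 132.2]
tool_rot: [[0.017, 1.0, -0.002], [1.0, -0.017, 0.004], [0.004, -0.002, -1.0]]
force: [-5.3, 9.8, 5.0]
opening: 0.275
```

>>> {"fn": "arm_command", "kwargs": {
  "motion": [
    [[0,-0.15,0],[0,0,0],2.2],
    [[0,0,0],[0,0,0],2.2],
    [[0,0,0],[0,0,0],2.2]
  ],
  "force": 42
}}

```text
clock: 21.95
ee_pos: [554.4, -115.5, 132.1]
tool_rot: [[0.017, 1.0, -0.002], [1.0, -0.017, 0.005], [0.005, -0.002, -1.0]]
force: [-5.0, 10.2, 5.0]
opening: 0.277
```

```bash
python3 - <<'E'
from h import *
p,o=look('w17');shows(o)
p=pickle.load(open('w17.pkl','rb'));i=p['color'][205:345,210:350];cv2.imwrite('pics/w17z.png',cv2.resize(i,None,fx=4,fy=4,interpolation=cv2.INTER_CUBIC))
E
```

```text
{'clock': 21.95, 'joints': [-0.279, 0.423, 0.545, 1.886, -0.278, 0.91, 0.383], 'ee_pos': [554.403, -115.517, 132.145], 'tool_rot': [[0.017, 1.0, -0.002], [1.0, -0.017, 0.005], [0.005, -0.002, -1.0]], 'force': [-5.048, 10.163, 4.997], 'moment': [2.628, 1.195, 0.051], 'opening': 0.277}
```

View pics/w17z.png

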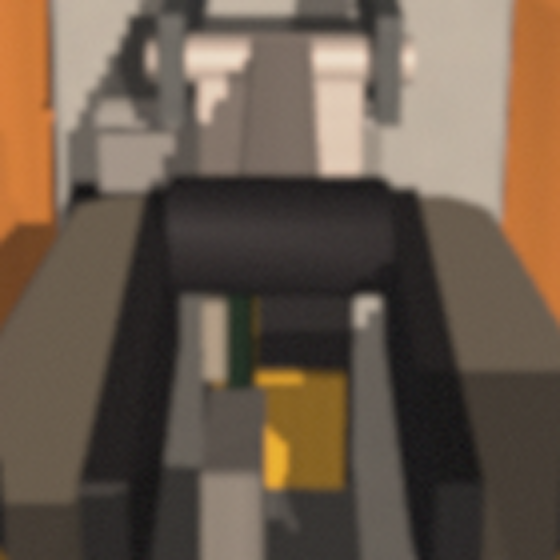

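>>> {"fn": "arm_command", "kwargs": {
  "motion": [
    [[0,-0.15,0],[0,0,0],2.2],
    [[0,0,0],[0,0,0],2.2],
    [[0,0,0],[0,0,0],2.2]
  ],
  "force": 42
}}

```text
clock: 22.3
ee_pos: [554.4, -115.5, 132.1]
tool_rot: [[0.016, 1.0, -0.003], [1.0, -0.016, 0.006], [0.006, -0.003, -1.0]]
force: [-5.3, 12.3, 4.6]
opening: 0.274
```

>>> {"fn": "arm_command", "kwargs": {
  "motion": [
    [[0,-0.15,0],[0,0,0],2.2],
    [[0,0,0],[0,0,0],2.2],
    [[0,0,0],[0,0,0],2.2]
  ],
  "force": 42
}}

```text
clock: 22.6
ee_pos: [554.5, -115.5, 132.1]
tool_rot: [[0.015, 1.0, -0.003], [1.0, -0.015, 0.008], [0.008, -0.003, -1.0]]
force: [-5.8, 15.7, 5.3]
opening: 0.276
```

```bash
python3 - <<'E'
from h import *
p,o=look('w18');shows(o)
p=pickle.load(open('w18.pkl','rb'));i=p['color'][205:345,210:350];cv2.imwrite('pics/w18z.png',cv2.resize(i,None,fx=4,fy=4,interpolation=cv2.INTER_CUBIC))
E
```

```text
{'clock': 22.6, 'joints': [-0.275, 0.424, 0.543, 1.885, -0.281, 0.913, 0.388], 'ee_pos': [554.471, -115.471, 132.127], 'tool_rot': [[0.015, 1.0, -0.003], [1.0, -0.015, 0.008], [0.008, -0.003, -1.0]], 'force': [-5.847, 15.691, 5.338], 'moment': [3.853, 1.306, -0.026], 'opening': 0.276}
```

View pics/w18z.png

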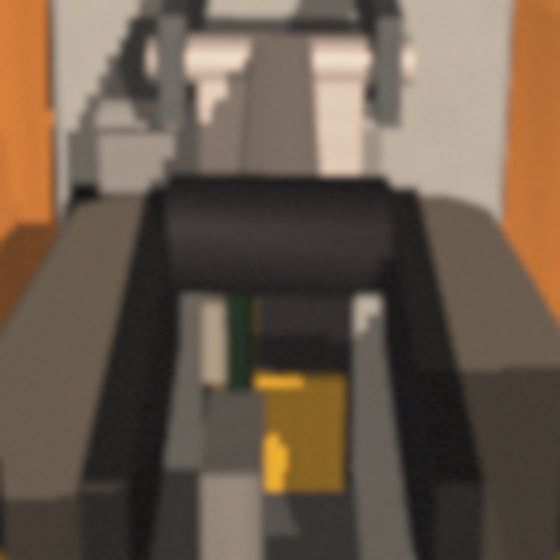

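>>> {"fn": "arm_command", "kwargs": {
  "motion": [
    [[0,0.25,0],[0,0,0],2.2],
    [[0,0,0],[0,0,0],4.5],
    [[0,0,0],[0,0,0],4.5],
    [[0,0,0],[0,0,0],4.5],
    [[0,0,2],[0,0,0],4.5],
    [[0,0,3],[0,0,0],4.5],
    [[-0.05,-3,0],[0,0,0],4.5],
    [[-0.1,-4,0],[0,0,0],4.5],
    [[-0.1,-4,0],[0,0,0],4.5],
    [[-0.1,-4,0],[0,0,0],4.5],
    [[-0.05,-3,0],[0,0,0],4.5],
    [[0,-2,0],[0,0,0],4.5],
    [[0,0,0],[0,0,0],4.5],
    [[0,0,0],[0,0,0],4.5]
  ],
  "force": 30
}}

```text
clock: 24.05
ee_pos: [551.0, -319.7, 181.7]
tool_rot: [[0.02, 1.0, -0.0], [1.0, -0.02, -0.0], [-0.0, -0.0, -1.0]]
force: [0.9, 0.1, 0.2]
opening: 0.486
```

```bash
python3 - <<'E'
from h import *
p,o=look('w19');shows(o)
for t,z in(('lever_right_knob',145),('lever_right_hinge',99)):
    for x in imaging.place_of(p,t): print(t,round(float(x['score']),2),np.round(x['location'],1),plane(p,[x['location']],z,o).round(1))
q=imaging.capture('scene');pickle.dump(q,open('s19.pkl','wb'))
a=cv2.resize(q['color'][155:275,220:320],(500,600),interpolation=cv2.INTER_CUBIC);cv2.imwrite('pics/s19z.png',a)
for t in('lever_right_knob','lever_left_knob','lever_left_hinge'):
  for x in imaging.place_of(q,t): print(t,round(float(x['score']),2),np.round(x['location'],1))
E
```

```text
{'clock': 24.05, 'joints': [0.038, 0.493, 0.601, 1.673, -0.309, 1.072, 0.713], 'ee_pos': [550.986, -319.734, 181.666], 'tool_rot': [[0.02, 1.0, -0.0], [1.0, -0.02, -0.0], [-0.0, -0.0, -1.0]], 'force': [0.904, 0.056, 0.225], 'moment': [-0.084, 0.096, 0.003], 'opening': 0.486}
lever_right_knob 0.87 [274.7 225.4] [[ 547.8 -318.6  145. ]]
lever_right_knob 0.18 [277.6 136.9] [[ 551.  -261.6  145. ]]
lever_right_hinge 0.61 [280.7 139. ] [[ 552.9 -267.1   99. ]]
lever_right_knob 0.61 [217.1 100.9]
lever_right_knob 0.56 [234.4 174.2]
lever_left_knob 0.89 [269.4 119.1]
lever_left_knob 0.56 [282.8 200.9]
lever_left_hinge 0.8 [285.6 226.6]
lever_left_hinge 0.73 [277.4 149.7]
```

View pics/w19.png

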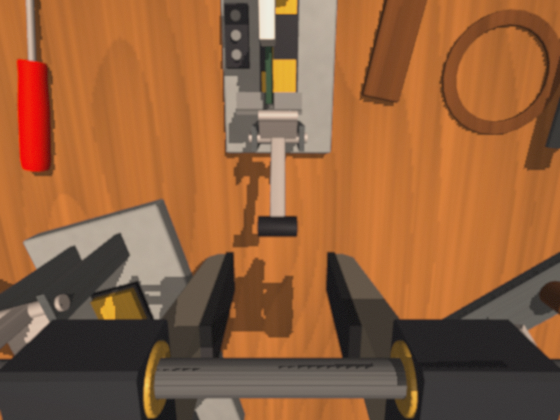

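View pics/s19z.png

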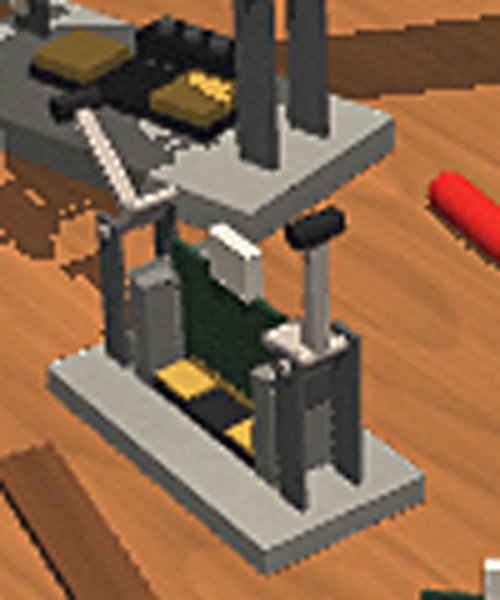

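```bash
python3 - <<'E'
from h import *
from scipy.optimize import least_squares
s=pickle.load(open('scene0.pkl','rb'));t=pickle.load(open('top0.pkl','rb'));w=pickle.load(open('w19.pkl','rb'));s19=pickle.load(open('s19.pkl','rb'))
def tri(L):
    f=lambda X:np.concatenate([proj(p,[X],p.get('o'))[0]-uv for p,uv in L]);r=least_squares(f,[550,-200,150]);return r.x.round(1),r.fun.round(1)
print('big L knob',tri([(s,(272.7,118.2)),(t,(386.7,274.5))]))
print('big L knob alt',tri([(s,(275,117)),(t,(372,272))]))
print('right knob',tri([(w,(277.5,226)),(s19,(234.5,175.5))]))
print('left knob pred',proj(s19,[[554.9,-108.9,169]]))
h=plane(w,[[277.5,139]],99,w['o']);print('hinge',h)
k=(140-20*0)
# big frame corners
z=lambda x,y:[140+x*.425,130+y*.425]
print(plane(t,[z(500,310),z(703,252),z(738,350),z(533,412)],23).round(0))
E
python3 - <<'E'
import cv2
i=cv2.imread('pics/scene0.png')[80:220,185:315]
cv2.imwrite('pics/sbig.png',cv2.resize(i,None,fx=4,fy=4,interpolation=cv2.INTER_CUBIC))
i=cv2.imread('pics/top0.png')[225:315,345:475]
cv2.imwrite('pics/tbig.png',cv2.resize(i,None,fx=5,fy=5,interpolation=cv2.INTER_CUBIC))
E
```

```text
big L knob (array([ 368.8, -390.3,  232.1]), array([ 0.,  0.,  0., -0.]))
big L knob alt (array([ 379.7, -353.1,  248.9]), array([ 2.6,  0.5,  1.6, -1.9]))
right knob (array([ 549.7, -319.4,  143.9]), array([0.1, 0.1, 0.3, 0. ]))
left knob pred [[282.60568875 200.32305165]]
hinge [[ 550.54434799 -267.02805712   99.        ]]
[[ 426. -335.   23.]
 [ 497. -609.   23.]
 [ 367. -644.   23.]
 [ 294. -371.   23.]]
```

View pics/sbig.png

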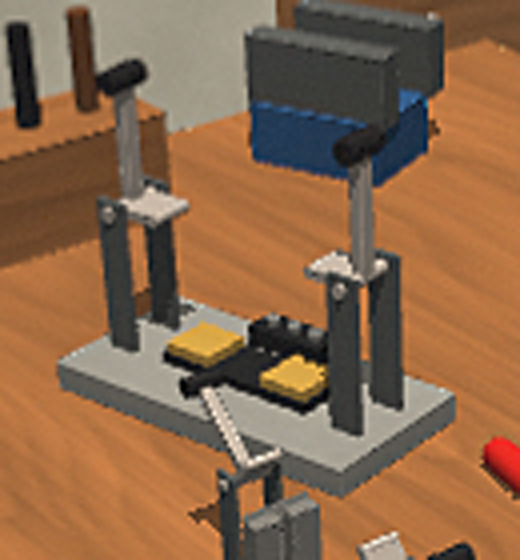

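View pics/tbig.png

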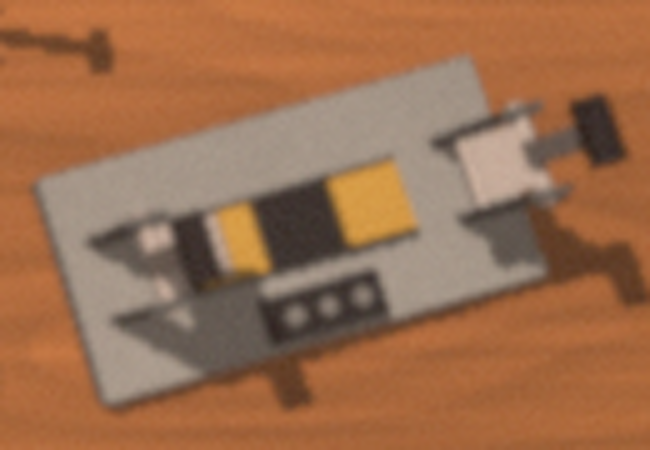

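>>> {"fn": "arm_command", "kwargs": {
  "motion": [
    [[-0.1,-0.27,-2],[0,0,0],4.5],
    [[0,0,-2],[0,0,0],4.5],
    [[0,0,-2],[0,0,0],4.5],
    [[0,0,-1],[0,0,0],4.5],
    [[0,0,-0.6],[0,0,0],4.5],
    [[0,0,0],[0,0,0],4.5],
    [[0,0,0],[0,0,0],4.5]
  ],
  "force": 30
}}

```text
clock: 25.1
ee_pos: [550.7, -322.2, 106.6]
tool_rot: [[0.019, 1.0, 0.001], [1.0, -0.019, -0.001], [-0.001, 0.001, -1.0]]
force: [0.3, 0.7, -0.5]
opening: 0.496
```

>>> {"fn": "arm_command", "kwargs": {
  "motion": [
    [[0,0,0],[0,0,0],2.2],
    [[0,0,0],[0,0,0],2.2],
    [[0,0,0],[0,0,0],2.2],
    [[0,0,0],[0,0,0],2.2],
    [[0,0,0],[0,0,0],2.2]
  ],
  "force": 35
}}

```text
clock: 25.6
ee_pos: [549.2, -322.3, 106.1]
tool_rot: [[0.02, 1.0, -0.001], [1.0, -0.02, 0.0], [0.0, -0.001, -1.0]]
force: [-5.0, -0.2, 5.5]
opening: 0.277
```

```bash
python3 - <<'E'
from h import *
p,o=look('w20');shows(o)
q=imaging.capture('scene')
a=cv2.resize(q['color'][155:275,200:320],(600,600),interpolation=cv2.INTER_CUBIC);cv2.imwrite('pics/s20z.png',a)
E
```

```text
{'clock': 25.6, 'joints': [0.074, 0.578, 0.561, 1.731, -0.368, 0.94, 0.763], 'ee_pos': [549.219, -322.283, 106.138], 'tool_rot': [[0.02, 1.0, -0.001], [1.0, -0.02, 0.0], [0.0, -0.001, -1.0]], 'force': [-5.037, -0.152, 5.523], 'moment': [0.035, 1.325, 0.017], 'opening': 0.277}
```

View pics/s20z.png

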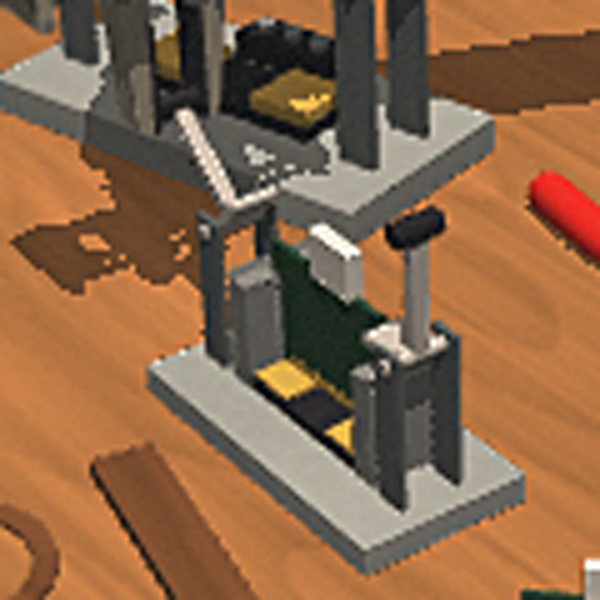

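View pics/w20.png

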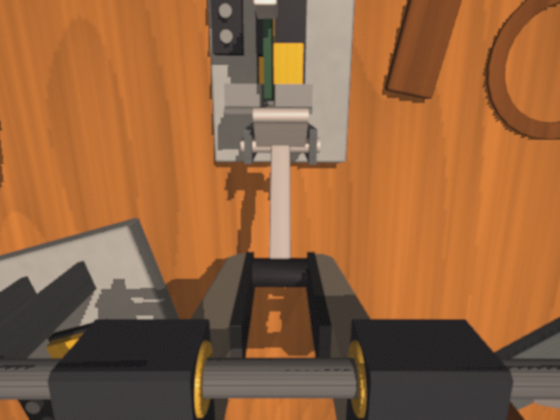

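>>> {"fn": "arm_command", "kwargs": {
  "motion": [
    [[0,0.34,0.38],[0,0,0],2.2],
    [[0.01,0.37,0.36],[0,0,0],2.2],
    [[0.01,0.4,0.34],[0,0,0],2.2],
    [[0.01,0.42,0.31],[0,0,0],2.2],
    [[0.01,0.44,0.28],[0,0,0],2.2],
    [[0.01,0.46,0.24],[0,0,0],2.2],
    [[0,0,0],[0,0,0],2.2]
  ],
  "force": 40
}}

```text
clock: 26.4
ee_pos: [549.8, -298.7, 124.6]
tool_rot: [[0.019, 1.0, -0.001], [1.0, -0.019, -0.002], [-0.002, -0.001, -1.0]]
force: [-3.9, -3.4, -3.6]
opening: 0.276
```

>>> {"fn": "arm_command", "kwargs": {
  "motion": [
    [[0.01,0.47,0.2],[0,0,0],2.2],
    [[0.01,0.48,0.16],[0,0,0],2.2],
    [[0.01,0.49,0.13],[0,0,0],2.2],
    [[0.01,0.5,0.09],[0,0,0],2.2],
    [[0,0,0],[0,0,0],2.2],
    [[0,0,0],[0,0,0],2.2]
  ],
  "force": 42
}}

```text
clock: 27.0
ee_pos: [550.3, -280.7, 131.0]
tool_rot: [[0.02, 1.0, -0.0], [1.0, -0.02, -0.004], [-0.004, -0.0, -1.0]]
force: [-4.0, -5.4, -0.0]
opening: 0.278
```

>>> {"fn": "arm_command", "kwargs": {
  "motion": [
    [[0,0.3,0.05],[0,0,0],2.2],
    [[0,0.3,0.04],[0,0,0],2.2],
    [[0,0.3,0.03],[0,0,0],2.2],
    [[0,0,0],[0,0,0],2.2],
    [[0,0,0],[0,0,0],2.2]
  ],
  "force": 42
}}

```text
clock: 27.5
ee_pos: [550.4, -272.4, 132.4]
tool_rot: [[0.021, 1.0, 0.0], [1.0, -0.021, -0.005], [-0.005, 0.0, -1.0]]
force: [-3.3, -6.5, 0.3]
opening: 0.275
```

```bash
python3 - <<'E'
from h import *
p,o=look('w21');shows(o)
i=p['color'][125:345,140:420];cv2.imwrite('pics/w21z.png',cv2.resize(i,None,fx=2.7,fy=2.7,interpolation=cv2.INTER_CUBIC))
q=imaging.capture('scene')
a=cv2.resize(q['color'][155:275,200:320],(600,600),interpolation=cv2.INTER_CUBIC);cv2.imwrite('pics/s21z.png',a)
E
```

```text
{'clock': 27.5, 'joints': [-0.029, 0.507, 0.581, 1.775, -0.328, 0.955, 0.664], 'ee_pos': [550.433, -272.391, 132.417], 'tool_rot': [[0.021, 1.0, 0.0], [1.0, -0.021, -0.005], [-0.005, 0.0, -1.0]], 'force': [-3.26, -6.498, 0.327], 'moment': [-1.897, 1.005, 0.008], 'opening': 0.275}
```

View pics/s21z.png

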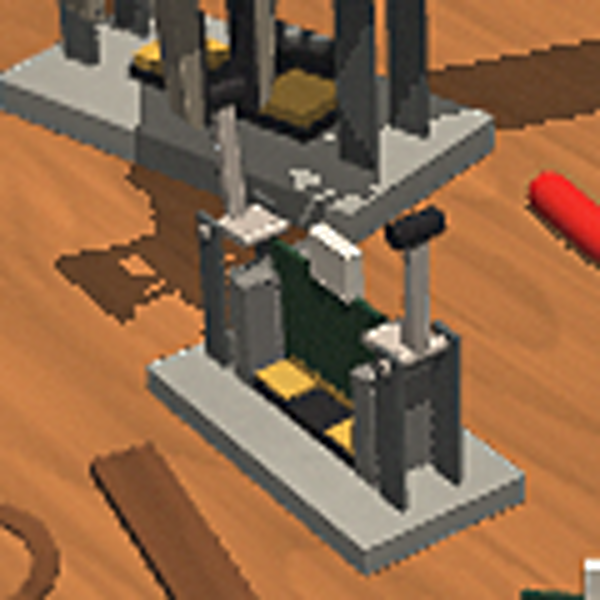

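View pics/w21z.png

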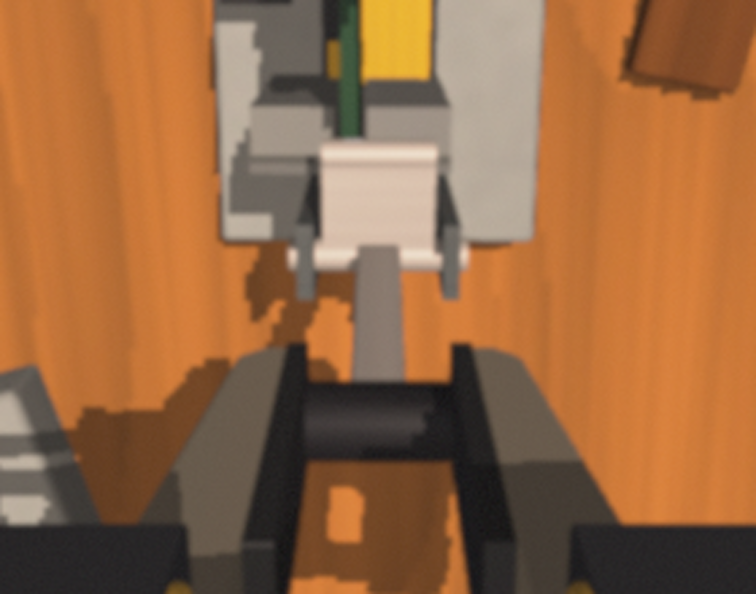

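>>> {"fn": "arm_command", "kwargs": {
  "motion": [
    [[0,0.25,0.02],[0,0,0],2.2],
    [[0,0.2,0.01],[0,0,0],2.2],
    [[0,0.15,0],[0,0,0],2.2],
    [[0,0,0],[0,0,0],2.2],
    [[0,0,0],[0,0,0],2.2]
  ],
  "force": 42
}}

```text
clock: 28.1
ee_pos: [550.6, -266.8, 132.9]
tool_rot: [[0.021, 1.0, 0.001], [1.0, -0.021, -0.005], [-0.005, 0.001, -1.0]]
force: [-2.9, -7.8, 0.8]
opening: 0.275
```

>>> {"fn": "arm_command", "kwargs": {
  "motion": [
    [[0,0.15,0],[0,0,0],2.2],
    [[0,0,0],[0,0,0],2.2],
    [[0,0,0],[0,0,0],2.2]
  ],
  "force": 42
}}

```text
clock: 28.4
ee_pos: [550.6, -265.7, 133.0]
tool_rot: [[0.021, 1.0, 0.001], [1.0, -0.021, -0.006], [-0.006, 0.001, -1.0]]
force: [-3.3, -8.2, 0.4]
opening: 0.277
```

>>> {"fn": "arm_command", "kwargs": {
  "motion": [
    [[0,0.15,0],[0,0,0],2.2],
    [[0,0,0],[0,0,0],2.2],
    [[0,0,0],[0,0,0],2.2]
  ],
  "force": 42
}}

```text
clock: 28.7
ee_pos: [550.7, -264.6, 133.0]
tool_rot: [[0.021, 1.0, 0.001], [1.0, -0.021, -0.006], [-0.006, 0.001, -1.0]]
force: [-2.6, -8.3, 0.8]
opening: 0.281
```

>>> {"fn": "arm_command", "kwargs": {
  "motion": [
    [[0,0.15,0],[0,0,0],2.2],
    [[0,0,0],[0,0,0],2.2],
    [[0,0,0],[0,0,0],2.2]
  ],
  "force": 42
}}

```text
clock: 29.0
ee_pos: [550.7, -263.4, 133.1]
tool_rot: [[0.021, 1.0, 0.001], [1.0, -0.021, -0.007], [-0.007, 0.002, -1.0]]
force: [-2.8, -9.5, 0.7]
opening: 0.272
```

>>> {"fn": "arm_command", "kwargs": {
  "motion": [
    [[0,0.15,0],[0,0,0],2.2],
    [[0,0,0],[0,0,0],2.2],
    [[0,0,0],[0,0,0],2.2]
  ],
  "force": 42
}}

```text
clock: 29.3
ee_pos: [550.7, -262.5, 133.1]
tool_rot: [[0.022, 1.0, 0.002], [1.0, -0.022, -0.008], [-0.008, 0.002, -1.0]]
force: [-3.3, -10.8, 0.4]
opening: 0.275
```

>>> {"fn": "arm_command", "kwargs": {
  "motion": [
    [[0,0.15,0],[0,0,0],2.2],
    [[0,0,0],[0,0,0],2.2],
    [[0,0,0],[0,0,0],2.2]
  ],
  "force": 42
}}

```text
clock: 29.6
ee_pos: [550.7, -262.5, 133.1]
tool_rot: [[0.022, 1.0, 0.002], [1.0, -0.022, -0.01], [-0.01, 0.003, -1.0]]
force: [-2.6, -13.8, -2.2]
opening: 0.277
```

>>> {"fn": "arm_command", "kwargs": {
  "motion": [
    [[0,0.15,0],[0,0,0],2.2],
    [[0,0,0],[0,0,0],2.2],
    [[0,0,0],[0,0,0],2.2]
  ],
  "force": 42
}}

```text
clock: 29.9
ee_pos: [550.7, -262.5, 133.1]
tool_rot: [[0.023, 1.0, 0.003], [1.0, -0.023, -0.012], [-0.012, 0.003, -1.0]]
force: [-1.6, -17.6, -3.3]
opening: 0.275
```

```bash
python3 - <<'E'
from h import *
p,o=look('w22');shows(o)
i=p['color'][125:345,140:420];cv2.imwrite('pics/w22z.png',cv2.resize(i,None,fx=2.7,fy=2.7,interpolation=cv2.INTER_CUBIC))
E
```

```text
{'clock': 29.9, 'joints': [-0.054, 0.497, 0.585, 1.79, -0.319, 0.943, 0.64], 'ee_pos': [550.716, -262.516, 133.091], 'tool_rot': [[0.023, 1.0, 0.003], [1.0, -0.023, -0.012], [-0.012, 0.003, -1.0]], 'force': [-1.643, -17.599, -3.319], 'moment': [-4.14, 0.467, -0.066], 'opening': 0.275}
```

View pics/w22z.png

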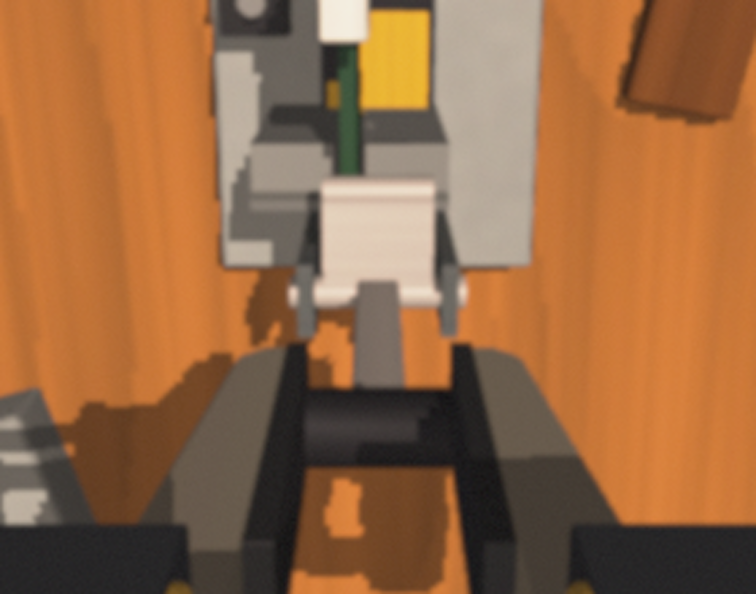

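Right stop reached: the TCP stayed at y = -262.5 while the force rose to 17.6 N. I'll relax, open, retreat and check.

>>> {"fn": "arm_command", "kwargs": {
  "motion": [
    [[0,-0.3,0],[0,0,0],2.2],
    [[0,0,0],[0,0,0],4.5],
    [[0,0,0],[0,0,0],4.5],
    [[0,0,0],[0,0,0],4.5],
    [[0,0,2],[0,0,0],4.5],
    [[0,0,4],[0,0,0],4.5],
    [[0,0,4],[0,0,0],4.5],
    [[0,2,3],[0,0,0],4.5],
    [[0,3,0],[0,0,0],4.5],
    [[0,3,0],[0,0,0],4.5],
    [[0,0,0],[0,0,0],4.5],
    [[0,0,0],[0,0,0],4.5]
  ],
  "force": 30
}}

```text
clock: 31.15
ee_pos: [551.6, -175.9, 262.4]
tool_rot: [[0.016, 1.0, 0.001], [1.0, -0.016, 0.0], [0.0, 0.001, -1.0]]
force: [0.2, -1.2, 0.2]
opening: 0.491
```

```bash
python3 - <<'E'
from h import *
p,o=look('w23');shows(o)
q=imaging.capture('scene')
a=cv2.resize(q['color'][155:275,200:320],(600,600),interpolation=cv2.INTER_CUBIC);cv2.imwrite('pics/s23z.png',a);save('s23',q)
print('pred knobs closed',proj(q,[[554.9,-109,169],[551.7,-266.2,169]]),'tab centre home',proj(q,[[545.6,-187.5,107]]),'resting',proj(q,[[545.6,-187.5,112]]))
for t in('lever_right_knob','lever_left_knob','board_grip'):
  for x in imaging.place_of(q,t): print(t,round(float(x['score']),2),np.round(x['location'],1))
for t,z in(('lever_right_knob',169),('lever_left_knob',169),('lever_left_hinge',99),('lever_right_hinge',99)):
  for x in imaging.place_of(p,t): print(t,round(float(x['score']),2),np.round(x['location'],1),plane(p,[x['location']],z,o).round(1))
E
```

```text
{'clock': 31.15, 'joints': [-0.242, 0.301, 0.618, 1.728, -0.188, 1.172, 0.412], 'ee_pos': [551.555, -175.897, 262.354], 'tool_rot': [[0.016, 1.0, 0.001], [1.0, -0.016, 0.0], [0.0, 0.001, -1.0]], 'force': [0.193, -1.24, 0.159], 'moment': [-0.074, 0.058, 0.027], 'opening': 0.491}
pred knobs closed [[282.5791918  200.30576337]
 [245.22326147 174.85199801]] tab centre home [[266.63456094 207.66061549]] resting [[266.56268602 205.95903941]]
lever_right_knob 0.71 [213.7  98.1]
lever_right_knob 0.55 [243.1 177.5]
lever_left_knob 0.7 [282.1 200.7]
lever_left_knob 0.58 [267.  206.6]
board_grip 0.87 [322.9 271.7]
board_grip 0.74 [267.1 203.3]
board_grip 0.57 [454.1 262.8]
lever_right_knob 0.85 [277.4 306.8] [[ 548.2 -267.6  169. ]]
lever_left_knob 0.78 [280.6 120. ] [[ 553.5 -110.1  169. ]]
lever_left_hinge 0.84 [277.4 117.9] [[ 550.7 -111.1   99. ]]
lever_right_hinge 0.79 [280.9 269. ] [[ 551.6 -264.2   99. ]]
lever_right_hinge 0.65 [283.3 195.1] [[ 555.2 -184.9   99. ]]
```

View pics/s23z.png

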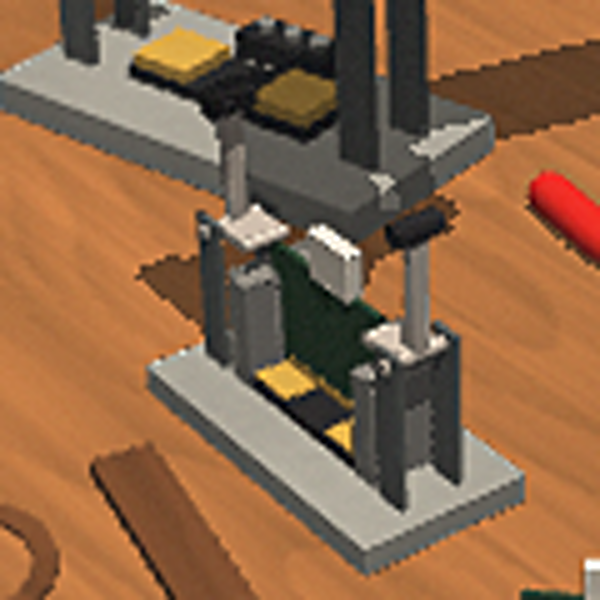

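View pics/w23.png

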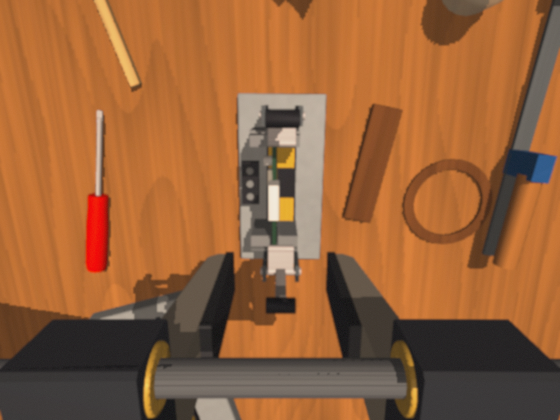

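```bash
python3 - <<'E'
from h import *
p=pickle.load(open('w23.pkl','rb'));o=p['o']
a=p['color'][95:165,245:325];b=p['color'][245:325,245:325]
im=np.vstack([cv2.resize(a,None,fx=7,fy=7,interpolation=cv2.INTER_CUBIC)]);cv2.imwrite('pics/w23a.png',im)
cv2.imwrite('pics/w23b.png',cv2.resize(b,None,fx=7,fy=7,interpolation=cv2.INTER_CUBIC))
for th in(0,.03,.06):
  L=[554.9,-109+70*np.sin(th),99+70*np.cos(th)];Rr=[551.8,-266.2-70*np.sin(th),99+70*np.cos(th)]
  u=proj(p,[L,[554.9,-109,99],Rr,[551.8,-266.2,99]],o);print(th,((u-[245,95])*7)[:2].round(0).tolist(),((u-[245,245])*7)[2:].round(0).tolist())
E
```

```text
0 [[262.0, 164.0], [258.0, 143.0]] [[256.0, 422.0], [253.0, 181.0]]
0.03 [[262.0, 144.0], [258.0, 143.0]] [[256.0, 437.0], [253.0, 181.0]]
0.06 [[262.0, 124.0], [258.0, 143.0]] [[256.0, 452.0], [253.0, 181.0]]
```

View pics/w23a.png

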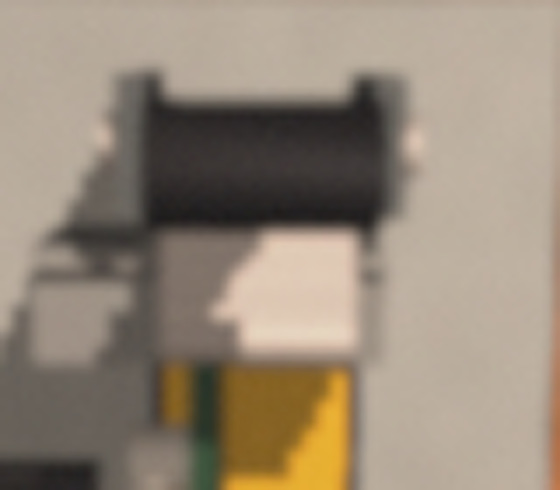

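View pics/w23b.png

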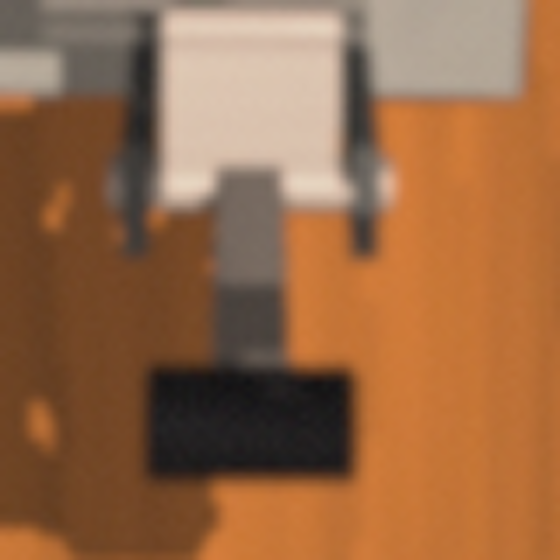

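```bash
python3 - <<'E'
from bench import sign_off
print(sign_off())
E
```

```text
the job is handed in; nothing more can be done
None
```

I handed the job in at about 31 s. The larger green board is in the smaller frame, and both levers are up against their stops.

- **Board:** I lifted it from the wooden block and lowered it in small steps. The guides sit about 8 mm towards the robot from their nominal spot. The board went down both slots without resistance. At the sprung contacts the vertical force changed by about 4 N, and I let go there with both levers still open.
- **Levers:** I pinched each cross-bar at 30 to 42 N and led it along its arc. On the left, the tool stopped moving while the push rose to about 16 N. On the right it did the same at about 18 N.
- **Last check:** In the final wrist picture both cross-bars are within a pixel of where fully closed levers should appear, which puts both levers at about 0 rad.
- **Bystanders:** The glue bottle and the jar were never touched. I did not photograph them separately at the end.
- **Disagreements:**
  - **Finger ends:** They are about 25 mm short of the stated tool point, so my first pinch closed above the left cross-bar without touching it. I reopened and gripped lower. The board's tab was probably also held only by its upper few millimetres, but it did not slip.
  - **Cross-bars:** The left one crept about 6 mm within the pads during its swing, and the right one a little too.
  - **Board depth:** The last pictures were too coarse to measure the final 5 mm of board travel. That the board is fully home rests on both levers having reached their stops.

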